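Swap the transit plug of a hydraulic power pack for its bayonet filler cap

ROBOT

A 6-joint arm with a two-finger parallel gripper is mounted at the origin on a cart in front of the work surface, level with it; the furniture and walls round the work are solid. World frame = base frame: x ahead of the robot, y to its left, z up, the work surface at z = 0. Lengths are in m, angles in rad, forces in N, time in s.
With the tool pointing down it reaches from about 0.35 to 0.975 m from the base axis. Payload 4.9 kg.
Tool frame: the origin (TCP) lies at the very end of the fingers, on their centre line; the grasp point (between the pads) lies 19 mm behind it; z points along the fingers, y is the line along which they close (so a half turn about z gives the same grasp; the last joint's range is limited). The gripper opens to 85 mm and grips with 20 to 120 N. Pads are 22 mm wide; open, the fingers measure 114 mm over their backs; the gripper's body (76 mm by 85 mm) begins 54 mm behind the grasp point. The pads swing forward as they close: fully open they stand 13 mm farther back than shut.
Start: joints at [-1.308, 0.053, 1.613, -0, 1.476, -0.119], TCP at [0.233, -0.58, 0.231] pointing down, gripper open.
Joint ranges: [-3.01, 3.01], [-1.01, 2.22], [0.06, 2.58], [-1.02, 4.17], [0.09, 2.62], [-3.14, 3.14]. Speed limits (rad/s): [2.57, 2.57, 3.14, 3.14, 3.14, 3.14].

INTERFACE

Orientations are given as a rotation vector (axis times angle).
In Python, from station import ctrl gives the robot as it stands. The module is installed in compiled form; this text tells all that it offers.
- The arm moves only by the tool jog_arm, never from a script. Its argument "steps" is a list of rows, each an object with "delta_rot": the turn, a rotation vector about the tool's x, y, z in degrees, a list of three; "linear": the shift along the tool's x, y, z in m, a list of three; "grip": the finger opening in m, from 0 to 0.0854. In form: [{"delta_rot": [rx, ry, rz], "linear": [x, y, z], "grip": grip}, ...]. A call has 1 to 10 rows; each row shifts and turns the commanded pose from where the row before left it, along the tool's axes as they then stand; what a row does not reach is not made up. A row lasts 1/10 s, in which the tool goes at most 50 mm and 8.59 degrees, less where a joint would pass 70% of its speed; a pose out of reach is approached as far as the arm can. A call with a gripper value outside its range is refused whole. The fingers move at their own pace and stop on an object; "newtons" is the grip in N (left out, the last holds). Time passes only in rows, so rows that do not move let the fingers close. It gives the time, the measured TCP pose, the force, the opening and the grip force at its end, in the units of the state.
- ctrl.get_obs(): the state, without advancing time (a new reading comes with each control period).
- ctrl.get_image(name): name is "scene" or "top"; returns (picture, depth): 400x640x3 uint8, red, green, blue; 400x640 float32, m along the optical axis (not along the pixel's ray), 0 where there is no reading.
- ctrl.camera_info(name): a dict with "camera_matrix" (3x3 intrinsics, pixels), "distortion" ([k1, k2, p1, p2, k3] as OpenCV has them; the pictures are not rectified), "R" (3x3) and "t" (3): a world point X has camera coordinates R X + t. Camera axes: x right, y down, z forward; pixel columns grow to the right and rows downward; lengths in m; the calibration is good to about 2 mm. A picture is of the moment at which its call begins. camera_info takes no time and is no camera call.
- ctrl.finish_job(): hands the job in; it is judged then, once.
The state is a dict: "t": time; "q": joint angles; "dq": joint speeds; "effort": joint torques, N m; "tool_pos": TCP position; "tool_rot": TCP orientation; "contact_force": force on the tool from outside, world axes, zero at the start; "wrist_torque": the same for the moment, N m; "opening": finger opening in m; "grip_force": force on a finger pad.
Only numpy, scipy, OpenCV 4.12 (cv2) and the standard library are available. Lean on these libraries where they do the work, as an engineer would, in place of code of your own. Each camera call takes 0.05 s, during which the arm holds its last target. There are 200 camera calls.

TASK

Get the little hydraulic power pack ready for use: pull the transit plug out of its sloping filler neck and put it in the parts tray, then fit the filler cap in its place. Line the cap's two lugs up with the gates in the mouth, push it in against its spring seal and turn it clockwise, about a quarter turn, to the stop, so that it springs back and stays locked when you let go. Leave the other things on the bench where they are.

Things in the scene. Friction and masses are not known exactly. Their poses are not given: they have to be found in the camera images.
- power_pack: small hydraulic power pack, fixed: grey tank 170 x 180 x 122 mm with motor (top 240 mm above the bench), valve block and gauge behind. Origin under the tank's middle, front = -x. The steel filler neck (tube 56 mm outside) stands on its sloping front shoulder and leans 26 degrees from vertical towards the front, so the tool must lean too.
- plug_mid (a point): transit plug, half-way up: plain round grey mushroom, 42 mm high, 0.05 kg, loose in the neck's mouth. z = axis, stub to knob. Along z from here: stub (30 mm across) -21 to -12 mm, flange (48 mm across) to -7, round finger knob 19 mm across from about -3 to +21. Its flange lies on the rim; 20 mm outwards along the axis frees it.
- cap_mid (a point): filler cap, half-way up; 54 mm high, 0.16 kg, stands on its stem. z = axis, stem to bar; x = line of lugs and of finger bar (same both ways round). Along z from here: stem (30 mm across, tapered nose) -27 to -7 mm; black flange (55 mm across) -7 to -1; finger bar -1 to +27, 46 mm long along x, 14 mm thick along y: grip it across its thickness.
- cap_lugs (a point): point on the cap's axis between its two lugs, 22 mm below cap_mid, same axes: steel pins 6 mm thick that reach out along +x and -x to 21 mm from the axis.
- cap_seal (a joint): how far the cap's sprung rubber washer (48 mm across, round the stem, lower face 18 mm below cap_mid when free) is pressed up towards the flange, m: 0 free, 0.007 at its hard stop. Spring 3 N at first touch, 1 N more a mm, 10 N at the stop. About 0.002 when locked.
- neck_gates (a point): centre of the neck's mouth in the plane of its rim. z = axis, outwards. Hole 33 mm across; two gates (notches 11 mm wide, out to 23 mm from the axis; a small rib outside the neck marks each) along +x and -x let the lugs in. Lip 5.5 mm thick: the cap can turn once cap_mid is 13.5 mm or less above the rim (11 mm: hard stop), and only clockwise seen from outside (negative about z).
- neck_lock (a point): same point and z as neck_gates, x along the locking notches, 80 degrees clockwise from the gates; the end stop lets the cap go 3 degrees farther. Let go there, the spring lifts the lugs 2.5 mm into the notches: locked, the cap's x lies along this x (either way round) and cap_mid is 16 mm above the rim.
- tray_in (a point): centre of the inner floor of the open pressed-steel parts tray, 3 mm above the bench; inside 124 mm (tray x) by 94 mm (tray y), rim 26 mm above the bench; loose, 0.7 kg. One of tray and cap stands left of the power pack, the other in front of it.
- glue_bottle: bystander: small red squeeze bottle, 124 mm high; origin at the centre of its underside. Leave it where it is.
- adjustable_wrench: bystander: adjustable wrench lying flat, 215 mm long, 13 mm high; origin at the centre of its underside. Leave it where it is.
- tape_roll: bystander: roll of masking tape lying flat, 80 mm across, 25 mm high; origin at the centre of its underside. Leave it where it is.
- marker_pen: bystander: paint marker lying flat, 130 mm long; origin at the centre of its underside. Leave it where it is.

How it is judged:
By the outcome, as a careful person would: the job done as asked, in the order asked, and still so for the second after the job is handed in, with the robot touching nothing.
It also fails if it takes over 72 s, if anything falls off the work surface, if the arm or the gripper's body presses on something with over 40 N, if the wrist force passes 120 N, or if a joint passes its speed limit or range.

## Working session

There is one attempt and no reset: what is moved stays moved. The work goes in short steps, Python scripts to look and compute and a tool call to move; the robot and the scene stay as the last step left them, time stands still between calls to the robot, and variables do not carry over. Pictures are saved under pics/ and viewed, at most 10 in all, crops included, and the job is handed in when it is done.

Besides the shell and the picture viewer there is one more tool, called after "Request:" as name(argument=value, ...), one argument or row to a line, values as JSON. jog_arm: Moves the arm, as the interface text tells. Its arguments: {"type":"object","properties":{"steps":{"type":"array"},"newtons":{"type":"number"}},"required":["steps"]}

```bash
mkdir -p pics; python3 - <<'E'
from station import ctrl
import cv2,numpy as np,pickle
d={}
for n in("scene","top"):
    im,dep=ctrl.get_image(n); c=ctrl.camera_info(n); d[n]=(im,dep,c)
    cv2.imwrite(f"pics/{n}0.png",im[:,:,::-1]); np.set_printoptions(precision=4,suppress=True)
    print(n,c["camera_matrix"],c["distortion"],c["R"],c["t"],-np.array(c["R"]).T@c["t"],(dep>0).mean())
pickle.dump(d,open("d0.pkl","wb"))
print(ctrl.get_obs())
E
```

```text
scene [[499.2816   0.     330.8211]
 [  0.     499.2816 203.0742]
 [  0.       0.       1.    ]] [-0.1331  0.      0.      0.      0.    ] [[ 0.9733 -0.2295 -0.0076]
 [-0.182  -0.7508 -0.635 ]
 [ 0.14    0.6194 -0.7725]] [-0.5642  0.2723  1.253 ] [ 0.4233 -0.7012  1.1365] 0.99603515625
top [[447.945    0.     320.9625]
 [  0.     447.945  203.9988]
 [  0.       0.       1.    ]] [-0.0487  0.      0.      0.      0.    ] [[ 0.031  -0.9995 -0.0036]
 [-0.9793 -0.0296 -0.2001]
 [ 0.1999  0.0097 -0.9798]] [0.1141 0.6348 1.0251] [0.4132 0.1229 1.1318] 0.99605859375
{'t': 0.1, 'q': array([-1.308 ,  0.0533,  1.6142, -0.    ,  1.476 , -0.119 ]), 'dq': array([ 0.    , -0.0017, -0.0029,  0.0014,  0.0017,  0.    ]), 'effort': array([  0.0004, -39.4904, -37.1363,  -0.0002,   0.0038,  -0.    ]), 'tool_pos': array([ 0.2327, -0.5794,  0.2302]), 'tool_rot': array([-3.0827, -0.5957,  0.0002]), 'contact_force': array([ 0.1891,  1.0211, -0.6127]), 'wrist_torque': array([0.0166, 0.025 , 0.0221]), 'grip_force': 0.0, 'opening': 0.08516360340087932}
```

View pics/scene0.png

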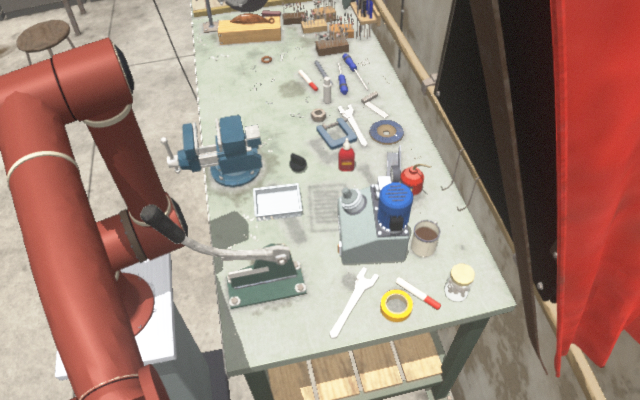

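View pics/top0.png

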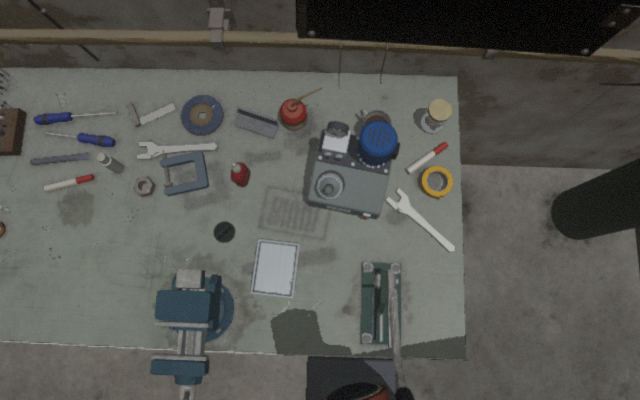

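The scene view shows the power pack at about (375,225), its neck and plug at (352,198), the tray at (278,201), the black cap at (298,161) and the red bottle at (346,156). In the top view the neck is at (329,186), the tray at (275,268), the cap at (224,231) and the bottle at (240,173). A vise and a press stand nearer the robot. I'll zoom in.

```bash
python3 - <<'E'
import cv2,numpy as np,pickle
d=pickle.load(open("d0.pkl","rb"))
def crop(n,x,y,w,h,s): return cv2.resize(d[n][0][y:y+h,x:x+w,::-1],(w*s,h*s),interpolation=cv2.INTER_CUBIC)
a=crop("scene",325,175,60,50,6);b=crop("top",305,160,60,50,6)
c=crop("scene",275,140,60,50,6);e=crop("top",200,208,60,50,6)
cv2.imwrite("pics/crop0.png",np.vstack([np.hstack([a,b]),np.hstack([c,e])]))
E
```

```text
(no output)
```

View pics/crop0.png

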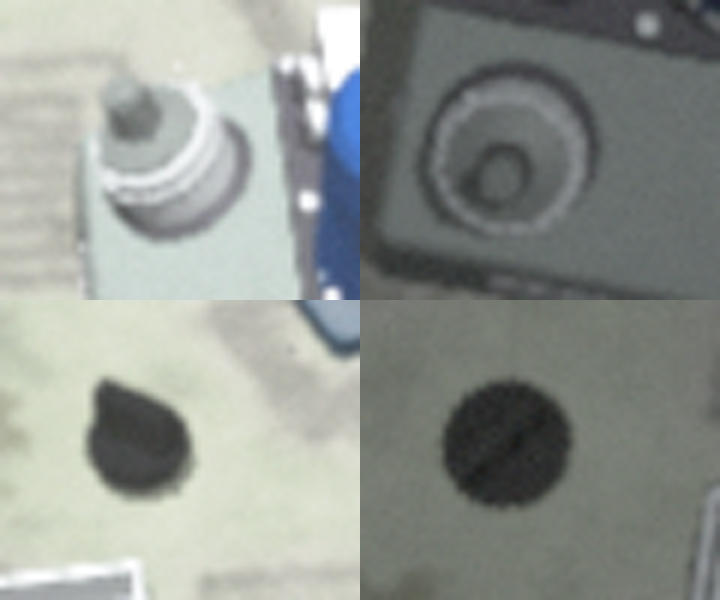

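The crops show the plug knob (scene px ≈(347,194), top px ≈(388,189)/6-scaled → (328,189)), and the cap's bar running diagonally in the top view. Next I measure with both cameras, using depth as a helper.

```bash
cat > h.py <<'E'
import cv2,numpy as np,pickle
from scipy.spatial.transform import Rotation as Rot
np.set_printoptions(precision=4,suppress=True)
def snap(f):
    from station import ctrl
    d={n:(*ctrl.get_image(n),ctrl.camera_info(n)) for n in("scene","top")}
    pickle.dump(d,open(f,"wb")); return d
def rays(c,uv):
    p=cv2.undistortPoints(np.array(uv,float).reshape(-1,1,2),np.array(c["camera_matrix"]),np.array(c["distortion"]))[:,0]
    v=np.c_[p,np.ones(len(p))]@np.array(c["R"]); o=-np.array(c["R"]).T@c["t"]
    return o,v      # depth 1 along the axis
def onz(c,uv,z):
    o,v=rays(c,uv); return o+v*((z-o[2])/v[:,2])[:,None]
def cloud(D,n):
    im,dep,c=D[n]; vv,uu=np.mgrid[:400,:640]
    o,v=rays(c,np.c_[uu.ravel(),vv.ravel()]); return (o+v*dep.reshape(-1,1)).reshape(400,640,3)
def tri(D,a,b):
    o1,v1=rays(D["scene"][2],[a]);o2,v2=rays(D["top"][2],[b])
    A=np.c_[v1[0],-v2[0]];s=np.linalg.lstsq(A,o2-o1,rcond=None)[0]
    p,q=o1+v1[0]*s[0],o2+v2[0]*s[1]; return (p+q)/2,np.linalg.norm(p-q)
def proj(c,X):
    return cv2.projectPoints(np.array(X,float).reshape(-1,1,3),cv2.Rodrigues(np.array(c["R"]))[0],np.array(c["t"],float),np.array(c["camera_matrix"]),np.array(c["distortion"]))[0][:,0]
E
python3 - <<'E'
from h import *
D=pickle.load(open("d0.pkl","rb"))
P={n:cloud(D,n) for n in D}
for n,pts in dict(scene=dict(bench=(310,240),bench2=(330,170),knob=(347,193),flange=(352,200),cap=(298,163),tank=(360,240)),top=dict(bench=(230,290),bench2=(260,215),knob=(328,189),flange=(331,181),cap=(224,231),tank=(355,200),trayfloor=(275,268))).items():
    for k,(u,v) in pts.items(): 
        q=P[n][v-1:v+2,u-1:u+2].reshape(-1,3);print(n,k,np.median(q,0),q.std(0))
def black(n,x0,y0,x1,y1):
    im=D[n][0][y0:y1,x0:x1].max(2); 
    m=(im<75).astype(np.uint8); return m
for n,b in dict(scene=(285,148,312,175),top=(208,215,240,247)).items():
    m=black(n,*b); M=cv2.moments(m,True); print(n,"cap area",m.sum(),M["m10"]/M["m00"]+b[0],M["m01"]/M["m00"]+b[1])
# tray outline in top
im=D["top"][0]; m=((im.min(2)>130)).astype(np.uint8); m[:, :240]=0;m[:,310:]=0;m[:230]=0;m[305:]=0
c=max(cv2.findContours(m,0,1)[0],key=cv2.contourArea);h=cv2.minAreaRect(c);bx=cv2.boxPoints(h)
w=onz(D["top"][2],bx,.026);print(h,w,w.mean(0),[np.linalg.norm(w[i]-w[i-1]) for i in range(4)])
m=np.float32(D["scene"][0].min(2)>190);m=m.astype(np.uint8);m[:,:245]=0;m[:,310:]=0;m[:178]=0;m[222:]=0
c=max(cv2.findContours(m,0,1)[0],key=cv2.contourArea);h=cv2.minAreaRect(c);print(h)
q=cv2.approxPolyDP(cv2.convexHull(c),5,True)[:,0];print(q);w=onz(D["scene"][2],q,.026);print(w,w.mean(0))
E
```

```text
scene bench [ 0.5429  0.0965 -0.0031] [0.0023 0.0026 0.0009]
scene bench2 [ 0.6578  0.3438 -0.0023] [0.0026 0.0042 0.0023]
scene knob [0.6494 0.1081 0.1559] [0.0023 0.0012 0.0033]
scene flange [0.6601 0.0969 0.1378] [0.0021 0.0029 0.0015]
scene cap [0.5616 0.3627 0.0347] [0.0022 0.0032 0.0047]
scene tank [ 0.656  -0.0043  0.0993] [0.0022 0.0018 0.0019]
top bench [ 0.4186  0.3541 -0.0002] [0.002  0.0022 0.0016]
top bench2 [ 0.611   0.2898 -0.0013] [0.0023 0.0023 0.0024]
top knob [0.6452 0.1179 0.1627] [0.0019 0.0018 0.0015]
top flange [0.6688 0.1115 0.144 ] [0.0019 0.0019 0.0009]
top cap [0.5593 0.3679 0.0518] [0.0017 0.0017 0.0042]
top tank [0.6381 0.0525 0.0874] [0.0019 0.0019 0.0019]
top trayfloor [0.4766 0.2439 0.0026] [0.0201 0.0381 0.3553]
scene cap area 133 297.6015037593985 162.85714285714286
top cap area 339 223.84070796460176 231.64896755162243
((275.300048828125, 267.9000244140625), (35.638179779052734, 48.64894104003906), 8.130102157592773) [[0.4218 0.2896 0.026 ]
 [0.5399 0.2794 0.026 ]
 [0.5302 0.1913 0.026 ]
 [0.4126 0.2032 0.026 ]] [0.4761 0.2409 0.026 ] [np.float64(0.08689455834805869), np.float64(0.11855157860639653), np.float64(0.08862981660369718), np.float64(0.11815438530688754)]
((277.0, 199.49998474121094), (63.99999237060547, 42.99999237060547), -0.0)
[[309 178]
 [309 221]
 [245 218]
 [253 188]
 [271 178]]
[[0.5831 0.2997 0.026 ]
 [0.5502 0.1405 0.026 ]
 [0.3762 0.1933 0.026 ]
 [0.4133 0.3001 0.026 ]
 [0.4717 0.327  0.026 ]] [0.4789 0.2521 0.026 ]
```

```bash
python3 - <<'E'
from h import *
D=pickle.load(open("d0.pkl","rb"))
P={n:cloud(D,n) for n in D}
def plane(q):
    for _ in range(4):
        c=q.mean(0);n=np.linalg.svd(q-c)[2][2];n*=np.sign(n[2]);r=(q-c)@n;k=abs(r)<2.5*np.median(abs(r))+1e-6;q=q[k]
    return c,n,r[k].std(),len(q)
qs=P["scene"][216:234,349:372].reshape(-1,3);qt=P["top"][186:206,347:378].reshape(-1,3)
for q in(qs,qt):
    c,n,s,l=plane(q);print(c,n,s,l,"tilt",np.degrees(np.arccos(n[2])),"az",np.degrees(np.arctan2(-n[1],-n[0])))
# flange+ knob: points above the shoulder in neck frame
yaw=np.arctan2(n[1],n[0])
c,n,s,l=plane(np.vstack([qs-qs.mean(0)+qt.mean(0)*0+qs.mean(0),qt]));print("joint",n,s)
for name,(x0,y0,x1,y1) in dict(scene=(335,183,372,215),top=(312,168,347,206)).items():
    q=P[name][y0:y1,x0:x1].reshape(-1,3);h=(q-c)@n
    k=(h>.005)&(h<.2);print(name,k.sum(),np.histogram(h[k],bins=np.arange(0,.12,.004)))
E
```

```text
[0.6674 0.0419 0.101 ] [-0.4359  0.0838  0.8961] 0.001129101763384415 308 tilt 26.353019778640178 az -10.877154164701548
[0.6473 0.0368 0.0993] [0.9771 0.0292 0.2106] 0.013650926615126912 620 tilt 77.83986042078328 az -178.29092399987707
joint [0.94   0.2873 0.1843] 0.014138630688164483
scene 1106 (array([ 0, 36, 65, 54, 63, 50, 56, 50, 44, 43, 53, 59, 56, 50, 47, 39, 32,
       29, 33, 35, 30, 22, 23, 23, 15, 10, 13, 11,  8]), array([0.   , 0.004, 0.008, 0.012, 0.016, 0.02 , 0.024, 0.028, 0.032,
       0.036, 0.04 , 0.044, 0.048, 0.052, 0.056, 0.06 , 0.064, 0.068,
       0.072, 0.076, 0.08 , 0.084, 0.088, 0.092, 0.096, 0.1  , 0.104,
       0.108, 0.112, 0.116]))
top 1110 (array([ 0, 49, 67, 61, 64, 67, 65, 64, 60, 60, 64, 59, 60, 62, 57, 53, 56,
       50, 41, 28, 16,  5,  0,  1,  1,  0,  0,  0,  0]), array([0.   , 0.004, 0.008, 0.012, 0.016, 0.02 , 0.024, 0.028, 0.032,
       0.036, 0.04 , 0.044, 0.048, 0.052, 0.056, 0.06 , 0.064, 0.068,
       0.072, 0.076, 0.08 , 0.084, 0.088, 0.092, 0.096, 0.1  , 0.104,
       0.108, 0.112, 0.116]))
```

```bash
python3 - <<'E'
from h import *
D=pickle.load(open("d0.pkl","rb"))
P={n:cloud(D,n) for n in D}
def plane(q):
    for _ in range(5):
        c=q.mean(0);n=np.linalg.svd(q-c)[2][2];n*=np.sign(n[2]);r=(q-c)@n;k=abs(r)<2.5*np.median(abs(r))+1e-6;q=q[k]
    return c,n,r[k].std(),len(q)
N=[]
for q in(P["scene"][216:234,349:372],P["top"][182:202,349:378]):
    c,n,s,l=plane(q.reshape(-1,3));N.append((c,n));print(c,n,s,l,"tilt",np.degrees(np.arccos(n[2])),"yaw",np.degrees(np.arctan2(-n[1],-n[0])))
c=(N[0][0]+N[1][0])/2
n=N[0][1]+N[1][1];n/=np.linalg.norm(n);y=np.arctan2(-n[1],-n[0]);t=np.radians(26)
n=np.array([-np.cos(y)*np.sin(t),-np.sin(y)*np.sin(t),np.cos(t)]);print(n,np.degrees(y))
ex=np.cross(np.array([-np.sin(y),np.cos(y),0]),n);ey=np.cross(n,ex)
for name,(x0,y0,x1,y1) in dict(scene=(333,180,372,215),top=(312,168,347,206)).items():
    q=P[name][y0:y1,x0:x1].reshape(-1,3);cc=N[0 if name=="scene" else 1][0];h=(q-cc)@n
    H,b=np.histogram(h,bins=np.arange(-.01,.1,.003));print(name,[(round(float(a),3),int(v)) for a,v in zip(b,H) if v])
    for lo,hi in((.033,.05),(.050,.075)):
        k=(h>lo)&(h<hi);u=q[k]@ex;v=q[k]@ey
        print(lo,k.sum(),"h",np.median(h[k]),"mean",u.mean(),v.mean(),"range",np.percentile(u,[3,97]),np.percentile(v,[3,97]))
    print(cc@n)
print(ex,ey)
# edges of tank in top
g=cv2.cvtColor(D["top"][0],cv2.COLOR_RGB2GRAY)
L=cv2.createLineSegmentDetector().detect(g)[0][:,0]
for l in L:
    if 295<l[0]<395 and 145<l[1]<225 and np.hypot(l[2]-l[0],l[3]-l[1])>18:
        print(l, np.diff(onz(D["top"][2],l.reshape(2,2),.08),axis=0))
E
```

```text
[0.6675 0.0417 0.1011] [-0.4363  0.0828  0.896 ] 0.001062974388249451 296 tilt 26.365351496504967 yaw -10.746916988221402
[0.6555 0.0351 0.1058] [0.9746 0.0257 0.2224] 0.01357808143076074 580 tilt 77.15150235395873 yaw -178.49192713901525
[0.4297 0.0866 0.8988] -168.6076504050246
scene [(-0.01, 5), (-0.007, 3), (-0.004, 11), (-0.001, 10), (0.002, 10), (0.005, 25), (0.008, 23), (0.011, 26), (0.014, 40), (0.017, 39), (0.02, 37), (0.023, 46), (0.026, 68), (0.029, 71), (0.032, 57), (0.035, 59), (0.038, 57), (0.041, 56), (0.044, 63), (0.047, 30), (0.05, 15), (0.053, 14), (0.056, 3)]
0.033 303 h 0.040896944474826245 mean -0.5629199730157294 0.024862906193423778 range [-0.6062 -0.5156] [-0.0019  0.0541]
0.05 32 h 0.053327523295604834 mean -0.5585400113572208 0.014271115090558121 range [-0.6098 -0.5172] [0.0007 0.0273]
0.381329566029057
top [(-0.01, 19), (-0.007, 17), (-0.004, 20), (-0.001, 15), (0.002, 12), (0.005, 16), (0.008, 25), (0.011, 27), (0.014, 30), (0.017, 47), (0.02, 49), (0.023, 66), (0.026, 54), (0.029, 82), (0.032, 108), (0.035, 93), (0.038, 58), (0.041, 49), (0.044, 56), (0.0
[... 174 characters left out ...]
 0.05267776151144303 mean -0.5338412421780155 0.012606380535553002 range [-0.5622 -0.5155] [0.0032 0.0234]
0.37986953004995555
[-0.8811 -0.1775  0.4384] [ 0.1975 -0.9803  0.    ]
[345.784  154.17   349.9959 131.7568] [[ 0.0585 -0.0093  0.    ]]
[323.1602 147.9535 344.5371 152.3338] [[-0.0097 -0.0528  0.    ]]
[356.6795 215.3198 308.1946 205.2886] [[0.0209 0.1165 0.    ]]
[390.7667 160.4984 388.6033 179.4297] [[-0.048   0.0053  0.    ]]
[301.3882 191.9872 308.2287 145.4565] [[ 0.1181 -0.0121  0.    ]]
[387.0002 175.0081 316.8446 160.7749] [[0.0308 0.1716 0.    ]]
[306.9012 199.2425 378.089  213.3074] [[-0.0292 -0.1711  0.    ]]
[314.5027 161.9001 307.6033 197.0181] [[-0.0884  0.0136  0.    ]]
```

```bash
cat >> h.py <<'E'
y=np.radians(-10.2);t=np.radians(26)
n=np.array([-np.cos(y)*np.sin(t),-np.sin(y)*np.sin(t),np.cos(t)])
ey=np.array([-np.sin(y),np.cos(y),0]);ex=np.cross(ey,n)
E
python3 - <<'E'
from h import *
D=pickle.load(open("d0.pkl","rb"))
P={k:cloud(D,k) for k in D}
for name,(x0,y0,x1,y1),q in (("scene",(333,180,372,215),P["scene"][216:234,349:372]),("top",(312,168,347,206),P["top"][182:202,349:378])):
    q=q.reshape(-1,3);sh=np.median(q@n);print(name,"shoulder",sh,np.median(abs(q@n-sh)))
    q=P[name][y0:y1,x0:x1].reshape(-1,3);h=q@n-sh
    H,b=np.histogram(h,bins=np.arange(-.01,.1,.003));print([(round(float(a),3),int(v)) for a,v in zip(b,H) if v])
    np.save(name+"q.npy",np.c_[q@ex,q@ey,h])
    for lo,hi in((.028,.038),(.038,.05),(.05,.09)):
        k=(h>lo)&(h<hi);u=q[k]@ex;v=q[k]@ey
        print(lo,k.sum(),"h",np.median(h[k]),"med",np.median(u),np.median(v),"range",np.percentile(u,[4,96]),np.percentile(v,[4,96]))
E
```

```text
scene shoulder -0.19374058977824787 0.0012450481558172743
[(-0.01, 2), (-0.007, 12), (-0.004, 92), (-0.001, 180), (0.002, 109), (0.005, 34), (0.008, 17), (0.011, 14), (0.014, 23), (0.017, 14), (0.02, 9), (0.023, 20), (0.026, 23), (0.029, 27), (0.032, 29), (0.035, 51), (0.038, 78), (0.041, 51), (0.044, 8), (0.047, 9), (0.05, 5), (0.053, 6), (0.056, 7), (0.059, 5), (0.062, 10), (0.065, 10), (0.068, 20), (0.071, 2)]
0.028 116 h 0.03451217812655634 med 0.6331815100689651 0.212386304890957 range [0.5949 0.6481] [0.2013 0.2485]
0.038 146 h 0.040844996345578005 med 0.6240921250037399 0.22164281511347456 range [0.6008 0.642 ] [0.2059 0.2444]
0.05 65 h 0.06496516267240898 med 0.6219429986541672 0.2238015579358748 range [0.6121 0.63  ] [0.2184 0.2342]
top shoulder -0.19220389890522327 0.0014131355796569572
[(-0.01, 4), (-0.007, 29), (-0.004, 233), (-0.001, 352), (0.002, 128), (0.005, 31), (0.008, 4), (0.011, 1), (0.014, 1), (0.02, 2), (0.023, 11), (0.026, 30), (0.029, 20), (0.032, 42), (0.035, 86), (0.038, 115), (0.041, 108), (0.044, 17), (0.05, 1), (0.053, 5), (0.056, 3), (0.059, 5), (0.062, 7), (0.065, 17), (0.068, 24), (0.071, 3)]
0.028 155 h 0.03531044647382381 med 0.6297514915077368 0.23028718823809632 range [0.5969 0.6475] [0.2052 0.2571]
0.038 240 h 0.04108756946672461 med 0.62565025251625 0.23066494266863521 range [0.6024 0.6425] [0.2106 0.2508]
0.05 65 h 0.06678418650422058 med 0.6234228298667356 0.2308067856204202 range [0.6139 0.6295] [0.2226 0.2389]
```

```bash
python3 - <<'E'
from h import *
D=pickle.load(open("d0.pkl","rb"))
def cen(n,f,b):
    im=D[n][0].astype(int);m=f(im).astype(np.uint8);k=np.zeros_like(m);x0,y0,x1,y1=b;k[y0:y1,x0:x1]=1;m*=k
    c=max(cv2.findContours(m,0,1)[0],key=cv2.contourArea);h=cv2.convexHull(c);M=cv2.moments(h);return np.array([M["m10"]/M["m00"],M["m01"]/M["m00"]]),cv2.contourArea(h),h[:,0]
ye=lambda i:(i[...,0]>140)&(i[...,1]>100)&(i[...,2]<90)
a,A,_=cen("scene",ye,(370,280,420,330));b,B,_=cen("top",ye,(410,155,465,205))
print("tape",a,b,A,B,onz(D["scene"][2],[a],.0125),onz(D["top"][2],[b],.0125),tri(D,a,b))
re=lambda i:(i[...,0]>100)&(i[...,1]<70)
a,A,h1=cen("scene",re,(330,130,365,180));b,B,h2=cen("top",re,(225,155,255,195));print("bottle",a,b,A,B)
bl=lambda i:i.max(2)<85
for n,bx in dict(scene=(285,148,312,178),top=(208,215,240,247)).items():
    a,A,h=cen(n,bl,bx);print(n,"cap hull",a,A,h.min(0),h.max(0))
    w=onz(D[n][2],h,.023);print(w.min(0),w.max(0),(w.min(0)+w.max(0))/2)
P=cloud(D,"top")[215:248,208:240].reshape(-1,3);k=(P[:,2]>.032)&(P[:,2]<.08);q=P[k];print("bar",k.sum(),q.mean(0),np.percentile(q[:,2],[50,90]))
w,v=np.linalg.eigh(np.cov(q[:,:2].T));print("bar ang",np.degrees(np.arctan2(v[1,1],v[0,1])),np.sqrt(w*12))
P=cloud(D,"scene")[148:178,285:312].reshape(-1,3);k=(P[:,2]>.032)&(P[:,2]<.08);q=P[k];print("bar",k.sum(),q.mean(0),np.percentile(q[:,2],[50,90]))
w,v=np.linalg.eigh(np.cov(q[:,:2].T));print("bar ang",np.degrees(np.arctan2(v[1,1],v[0,1])),np.sqrt(w*12))
for a in ((346.7,190.8),(346.7,192)):
  print(tri(D,a,(328.3,189.2)))
E
```

```text
tape [395.8769 305.452 ] [437.1066 180.6509] 744.5 699.0 [[ 0.7093 -0.1619  0.0125]] [[ 0.7122 -0.1641  0.0125]] (array([ 0.7099, -0.1632,  0.0157]), np.float64(0.0028475309506211556))
bottle [345.804  157.0404] [237.0741 175.0741] 82.5 22.5
scene cap hull [297.3121 162.8261] 172.5 [291 155] [305 170]
[0.5389 0.3406 0.023 ] [0.5842 0.4109 0.023 ] [0.5616 0.3758 0.023 ]
top cap hull [223.9815 231.6816] 334.0 [214 221] [234 242]
[0.5355 0.3487 0.023 ] [0.5886 0.4    0.023 ] [0.562  0.3743 0.023 ]
bar 144 [0.5616 0.372  0.0496] [0.052  0.0553]
bar ang 135.40295108540667 [0.0166 0.0458]
bar 101 [0.5595 0.369  0.0461] [0.0474 0.0531]
bar ang 138.0719191683997 [0.0144 0.0474]
(array([0.6491, 0.1172, 0.1535]), np.float64(0.003700234494457418))
(array([0.6497, 0.1171, 0.1488]), np.float64(0.0026632553581570034))
```

```bash
cat >> h.py <<'E'
def go(p,R,rows=None,o=None):
    "shift (tool axes) and turn (deg) from the present pose to p,R"
    if o is None:
        from station import ctrl; s=ctrl.get_obs(); o=(s["tool_pos"],Rot.from_rotvec(s["tool_rot"]).as_matrix())
    p0,R0=np.array(o[0]),o[1]
    print("shift tool",R0.T@(np.array(p)-p0),"norm",np.linalg.norm(p-p0),"turn",np.degrees(Rot.from_matrix(R0.T@R).as_rotvec()))
E
python3 - <<'E'
from h import *
D=pickle.load(open("d0.pkl","rb"))
P=cloud(D,"top").reshape(-1,3);P=P[(P[:,2]<.5)]
for nm,(a,b,c,d) in dict(vise=(.2,.55,.38,.7),press=(.2,.5,-.2,.1),pack=(.6,.85,-.05,.2),bottle=(.6,.75,.28,.4),free=(.45,.62,.05,.2)).items():
    k=(P[:,0]>a)&(P[:,0]<b)&(P[:,1]>c)&(P[:,1]<d);q=P[k];i=q[:,2]>q[:,2].max()-.03;print(nm,np.percentile(q[:,2],99.5),q[i].mean(0))
knob=.622*ex+.229*ey-.193*n
R=np.c_[ex,-ey,-n]
rim=knob+.036*n;mid=knob+(.036+.007+.005)*n
mid=knob+(.041+.007)*n; print("axis base",knob,"rim",rim,"mid",mid)
tcp=mid-.004*n; pre=mid+.10*n; print(tcp,pre)
from station import ctrl
s=ctrl.get_obs();R0=Rot.from_rotvec(s["tool_rot"]).as_matrix();p0=s["tool_pos"];print(R0)
a=p0+[0,0,.17];b=np.array([.5,0.0,.40]);go(a,R0);go(b,R0,o=(a,R0));go(pre,R0,o=(b,R0));go(pre,R,o=(b,R0));go(tcp,R,o=(pre,R))
E
```

```text
vise 0.16970435862518266 [0.3354 0.428  0.1671]
press 0.3075138780105658 [ 0.2449 -0.0204  0.3072]
pack 0.24006474285145687 [0.7425 0.0291 0.2334]
bottle 0.1133742146701977 [0.7054 0.3383 0.107 ]
free 0.04428191536689789 [0.6188 0.0578 0.0665]
axis base [0.674  0.1114 0.0992] rim [0.6585 0.1142 0.1316] mid [0.6533 0.1151 0.1423]
[0.6551 0.1148 0.1387] [0.6102 0.1229 0.2322]
[[ 0.928   0.3726 -0.0005]
 [ 0.3726 -0.928   0.0018]
 [ 0.0002 -0.0019 -1.    ]]
shift tool [ 0.     -0.0003 -0.17  ] norm 0.17 turn [0. 0. 0.]
shift tool [ 0.4639 -0.4381  0.0011] norm 0.6381166612825058 turn [0. 0. 0.]
shift tool [ 0.148  -0.0727  0.1679] norm 0.2353535879207053 turn [0. 0. 0.]
shift tool [ 0.148  -0.0727  0.1679] norm 0.2353535879207053 turn [-7.3811 25.3305 31.493 ]
shift tool [ 0.    -0.     0.104] norm 0.10400000000000001 turn [0. 0. 0.]
```

Request:
jog_arm(
  steps=[
    {"delta_rot":[0,0,0],"linear":[0,0,-0.034],"grip":0.08},
    {"delta_rot":[0,0,0],"linear":[0,0,-0.034],"grip":0.08},
    {"delta_rot":[0,0,0],"linear":[0,0,-0.034],"grip":0.08},
    {"delta_rot":[0,0,0],"linear":[0,0,-0.034],"grip":0.08},
    {"delta_rot":[0,0,0],"linear":[0,0,-0.034],"grip":0.08},
    {"delta_rot":[0,0,0],"linear":[0.029,-0.0274,0],"grip":0.08},
    {"delta_rot":[0,0,0],"linear":[0.029,-0.0274,0],"grip":0.08},
    {"delta_rot":[0,0,0],"linear":[0.029,-0.0274,0],"grip":0.08},
    {"delta_rot":[0,0,0],"linear":[0.029,-0.0274,0],"grip":0.08},
    {"delta_rot":[0,0,0],"linear":[0.029,-0.0274,0],"grip":0.08},
  ],
)

```text
t: 1.1
tool_pos: [0.3167, -0.3972, 0.4006]
tool_rot: [-3.084, -0.595, 0.0]
contact_force: [0.2, 0.1, 0.3]
opening: 0.0802
grip_force: 0.0
```

Request:
jog_arm(
  steps=[
    {"delta_rot":[0,0,0],"linear":[0.029,-0.0274,0],"grip":0.08},
    {"delta_rot":[0,0,0],"linear":[0.029,-0.0274,0],"grip":0.08},
    {"delta_rot":[0,0,0],"linear":[0.029,-0.0274,0],"grip":0.08},
    {"delta_rot":[0,0,0],"linear":[0.029,-0.0274,0],"grip":0.08},
    {"delta_rot":[0,0,0],"linear":[0.029,-0.0274,0],"grip":0.08},
    {"delta_rot":[0,0,0],"linear":[0.029,-0.0274,0],"grip":0.08},
    {"delta_rot":[0,0,0],"linear":[0.029,-0.0274,0],"grip":0.08},
    {"delta_rot":[0,0,0],"linear":[0.029,-0.0274,0],"grip":0.08},
    {"delta_rot":[0,0,0],"linear":[0.029,-0.0274,0],"grip":0.08},
    {"delta_rot":[0,0,0],"linear":[0.029,-0.0274,0],"grip":0.08},
  ],
)

```text
t: 2.1
tool_pos: [0.4836, -0.0348, 0.4009]
tool_rot: [-3.084, -0.596, 0.001]
contact_force: [0.0, -0.3, -0.9]
opening: 0.08
grip_force: 0.0
```

Request:
jog_arm(
  steps=[
    {"delta_rot":[-1.48,5.07,6.3],"linear":[0,0,0],"grip":0.05},
    {"delta_rot":[-1.48,5.07,6.3],"linear":[0,0,0],"grip":0.05},
    {"delta_rot":[-1.48,5.07,6.3],"linear":[0,0,0],"grip":0.05},
    {"delta_rot":[-1.48,5.07,6.3],"linear":[0,0,0],"grip":0.05},
    {"delta_rot":[-1.48,5.07,6.3],"linear":[0,0,0],"grip":0.05},
    {"delta_rot":[0,0,0],"linear":[0,0,0],"grip":0.05},
  ],
)

```text
t: 2.7
tool_pos: [0.482, -0.0358, 0.4001]
tool_rot: [3.009, -0.267, 0.695]
contact_force: [-0.4, 0.1, -0.3]
opening: 0.0497
grip_force: 0.0
```

```bash
python3 - <<'E'
from h import *
from station import ctrl
s=ctrl.get_obs();print(s["q"],s["tool_pos"],s["opening"])
R=np.c_[ex,-ey,-n];print(R.T@Rot.from_rotvec(s["tool_rot"]).as_matrix())
mid=np.array([.6533,.1151,.1423]);go(mid+.06*n,R)
E
```

```text
[-0.2445 -0.6527  1.9469  0.0282  1.3938  1.5045] [ 0.482  -0.0358  0.4001] 0.04971272934286334
[[ 1.      0.0015  0.0006]
 [-0.0015  1.      0.0014]
 [-0.0006 -0.0014  1.    ]]
shift tool [ 0.0146 -0.1792  0.2336] norm 0.29479795146358273 turn [ 0.0819 -0.0368  0.0872]
```

Request:
jog_arm(
  steps=[
    {"delta_rot":[0,0,0],"linear":[0.0016,-0.0199,0.026],"grip":0.05},
    {"delta_rot":[0,0,0],"linear":[0.0016,-0.0199,0.026],"grip":0.05},
    {"delta_rot":[0,0,0],"linear":[0.0016,-0.0199,0.026],"grip":0.05},
    {"delta_rot":[0,0,0],"linear":[0.0016,-0.0199,0.026],"grip":0.05},
    {"delta_rot":[0,0,0],"linear":[0.0016,-0.0199,0.026],"grip":0.05},
    {"delta_rot":[0,0,0],"linear":[0.0016,-0.0199,0.026],"grip":0.05},
    {"delta_rot":[0,0,0],"linear":[0.0016,-0.0199,0.026],"grip":0.05},
    {"delta_rot":[0,0,0],"linear":[0.0016,-0.0199,0.026],"grip":0.05},
    {"delta_rot":[0,0,0],"linear":[0.0016,-0.0199,0.026],"grip":0.05},
    {"delta_rot":[0,0,0],"linear":[0,0,0.005],"grip":0.05},
  ],
)

```text
t: 3.7
tool_pos: [0.6304, 0.1197, 0.1873]
tool_rot: [3.011, -0.262, 0.682]
contact_force: [-0.6, 0.6, -0.5]
opening: 0.0501
grip_force: 0.0
```

```bash
python3 - <<'E'
from h import *
from station import ctrl
D=snap("d1.pkl");s=ctrl.get_obs();print(s["tool_pos"],s["contact_force"])
a=s["tool_pos"]
L=[a,a+.025*ey,a-.025*ey]
for k in("scene","top"): print(k,proj(D[k][2],L))
def crop(k,x,y,w,h,sc): return cv2.resize(D[k][0][y:y+h,x:x+w,::-1],(w*sc,h*sc),interpolation=cv2.INTER_CUBIC)
cv2.imwrite("pics/c1.png",np.hstack([crop("scene",310,150,78,80,5),crop("top",290,150,78,80,5)]))
E
```

```text
[0.6308 0.1183 0.1904] [ 0.7121 -0.2459  0.1911]
scene [[339.147  182.5007]
 [338.5226 175.262 ]
 [339.7869 189.9263]]
top [[327.7696 192.6231]
 [316.433  190.2903]
 [339.1315 194.9619]]
```

View pics/c1.png

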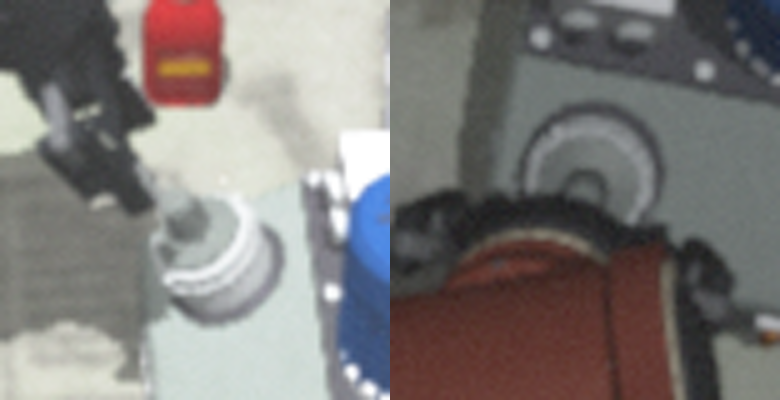

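In the scene view the fingertips are at about (337,191), just up-axis of the knob at (347,191), and in line with the neck. In the top view the knob is partly hidden at (327,187). I'm going in along the axis.

Request:
jog_arm(
  steps=[
    {"delta_rot":[0,0,0],"linear":[0,0,0.01],"grip":0.05},
    {"delta_rot":[0,0,0],"linear":[0,0,0.01],"grip":0.05},
    {"delta_rot":[0,0,0],"linear":[0,0,0.01],"grip":0.05},
    {"delta_rot":[0,0,0],"linear":[0,0,0.01],"grip":0.05},
    {"delta_rot":[0,0,0],"linear":[0,0,0.01],"grip":0.05},
    {"delta_rot":[0,0,0],"linear":[0,0,0],"grip":0.05},
  ],
)

```text
t: 4.4
tool_pos: [0.6521, 0.1141, 0.1453]
tool_rot: [3.009, -0.268, 0.691]
contact_force: [-0.7, -0.1, -0.6]
opening: 0.05
grip_force: 0.0
```

Request:
jog_arm(
  steps=[
    {"delta_rot":[0,0,0],"linear":[0,0,0],"grip":0.01},
    {"delta_rot":[0,0,0],"linear":[0,0,0],"grip":0.01},
    {"delta_rot":[0,0,0],"linear":[0,0,0],"grip":0.01},
    {"delta_rot":[0,0,0],"linear":[0,0,0],"grip":0.01},
    {"delta_rot":[0,0,0],"linear":[0,0,0],"grip":0.01},
  ],
  newtons=30,
)

```text
t: 4.9
tool_pos: [0.6532, 0.115, 0.1485]
tool_rot: [3.009, -0.268, 0.699]
contact_force: [-0.1, 2.1, 1.0]
opening: 0.0175
grip_force: 29.5
```

```bash
python3 - <<'E'
from h import *
from station import ctrl
s=ctrl.get_obs();print(s);p=s["tool_pos"];print(p@ex,p@ey,p@n+.193)
E
```

```text
{'t': 4.9, 'q': array([ 0.1165, -0.0315,  1.8898, -0.1718,  0.8516,  1.95  ]), 'dq': array([ 0.0005,  0.0025,  0.0001, -0.0015,  0.0026,  0.001 ]), 'effort': array([ -1.6294, -33.5661, -34.8823,  -0.8695,  -1.0358,  -0.0085]), 'tool_pos': array([0.6532, 0.115 , 0.1485]), 'tool_rot': array([ 3.0089, -0.2681,  0.6986]), 'contact_force': array([-0.1106,  2.0575,  0.9556]), 'wrist_torque': array([0.4233, 0.1586, 0.1559]), 'grip_force': 29.470655908808112, 'opening': 0.017459334174324666}
0.6245907864399005 0.22880558289999922 0.05361806622160353
```

The grip is 9 mm too high on the round knob, with an opening of 17.5 mm. I'll reopen, go deeper and grip again.

Request:
jog_arm(
  steps=[
    {"delta_rot":[0,0,0],"linear":[0,0,0],"grip":0.04},
    {"delta_rot":[0,0,0],"linear":[0,0,0],"grip":0.04},
    {"delta_rot":[0,0,0],"linear":[0,0,0.004],"grip":0.04},
    {"delta_rot":[0,0,0],"linear":[0,0,0.004],"grip":0.04},
    {"delta_rot":[0,0,0],"linear":[0,0,0],"grip":0.01},
    {"delta_rot":[0,0,0],"linear":[0,0,0],"grip":0.01},
    {"delta_rot":[0,0,0],"linear":[0,0,0],"grip":0.01},
    {"delta_rot":[0,0,0],"linear":[0,0,0],"grip":0.01},
    {"delta_rot":[0,0,0],"linear":[0,0,0],"grip":0.01},
  ],
  newtons=40,
)

```text
t: 5.8
tool_pos: [0.6561, 0.1143, 0.1402]
tool_rot: [3.009, -0.268, 0.696]
contact_force: [2.2, 3.8, -3.0]
opening: 0.0179
grip_force: 39.2
```

Request:
jog_arm(
  steps=[
    {"delta_rot":[0,0,0],"linear":[0,0,-0.005],"grip":0.01},
    {"delta_rot":[0,0,0],"linear":[0,0,-0.01],"grip":0.01},
    {"delta_rot":[0,0,0],"linear":[0,0,-0.01],"grip":0.01},
    {"delta_rot":[0,0,0],"linear":[0,0,-0.01],"grip":0.01},
    {"delta_rot":[0,0,0],"linear":[0,0,-0.015],"grip":0.01},
    {"delta_rot":[0,0,0],"linear":[0,0,-0.02],"grip":0.01},
    {"delta_rot":[0,0,0],"linear":[0,0,-0.02],"grip":0.01},
    {"delta_rot":[0,0,0],"linear":[0,0,0],"grip":0.01},
  ],
)

```text
t: 6.6
tool_pos: [0.6184, 0.1215, 0.2266]
tool_rot: [3.007, -0.268, 0.708]
contact_force: [0.1, -0.5, 0.1]
opening: 0.0176
grip_force: 39.5
```

```bash
python3 - <<'E'
from h import *
from station import ctrl
s=ctrl.get_obs();print(s["tool_pos"],s["opening"],s["grip_force"],s["contact_force"])
p0=s["tool_pos"];R0=Rot.from_rotvec(s["tool_rot"]).as_matrix()
tr=np.array([.476,.241,.003])
Rd=np.c_[[np.cos(y),np.sin(y),0],[np.sin(y),-np.cos(y),0],[0,0,-1]]
a=tr+[0,0,.14]; go(a,R0);go(a,Rd);print(Rd)
E
```

```text
[0.6184 0.1215 0.2266] 0.01758167412568033 39.50895907357335 [ 0.0774 -0.4528  0.1361]
shift tool [-0.1817 -0.0924  0.0029] norm 0.2038660793588018 turn [0. 0. 0.]
shift tool [-0.1817 -0.0924  0.0029] norm 0.2038660793588018 turn [ -0.0187 -26.481    0.0183]
[[ 0.9842 -0.1771  0.    ]
 [-0.1771 -0.9842  0.    ]
 [ 0.      0.     -1.    ]]
```

Request:
jog_arm(
  steps=[
    {"delta_rot":[0,0,0],"linear":[-0.0303,-0.0154,0],"grip":0.01},
    {"delta_rot":[0,0,0],"linear":[-0.0303,-0.0154,0],"grip":0.01},
    {"delta_rot":[0,0,0],"linear":[-0.0303,-0.0154,0],"grip":0.01},
    {"delta_rot":[0,0,0],"linear":[-0.0303,-0.0154,0],"grip":0.01},
    {"delta_rot":[0,0,0],"linear":[-0.0303,-0.0154,0],"grip":0.01},
    {"delta_rot":[0,0,0],"linear":[-0.0303,-0.0154,0],"grip":0.01},
    {"delta_rot":[0,-6.6,0],"linear":[0,0,0],"grip":0.01},
    {"delta_rot":[0,-6.6,0],"linear":[0,0,0],"grip":0.01},
    {"delta_rot":[0,-6.6,0],"linear":[0,0,0],"grip":0.01},
    {"delta_rot":[0,-6.6,0],"linear":[0,0,0],"grip":0.01},
  ],
)

```text
t: 7.6
tool_pos: [0.4731, 0.241, 0.1417]
tool_rot: [3.129, -0.278, -0.015]
contact_force: [-0.5, 0.3, -0.7]
opening: 0.0176
grip_force: 39.5
```

```bash
python3 - <<'E'
from h import *
from station import ctrl
D=snap("d2.pkl")
s=ctrl.get_obs();print(s["tool_pos"],s["opening"],s["grip_force"],s["contact_force"],s["tool_rot"])
y=np.radians(-10.2)
Rd=np.c_[[np.cos(y),np.sin(y),0],[np.sin(y),-np.cos(y),0],[0,0,-1]]
go(np.array([.476,.241,.026]),Rd)
def crop(k,x,y,w,h,sc): return cv2.resize(D[k][0][y:y+h,x:x+w,::-1],(w*sc,h*sc),interpolation=cv2.INTER_CUBIC)
cv2.imwrite("pics/c2.png",np.hstack([np.vstack([crop("scene",250,150,65,50,6),crop("scene",328,180,65,50,6)]),np.vstack([crop("top",250,225,65,50,6),crop("top",300,160,65,50,6)])]))
E
```

```text
[0.4752 0.2401 0.1413] 0.017898801763187935 39.523206618614495 [-0.0139 -0.1605  0.3706] [ 3.1274 -0.2832 -0.0089]
shift tool [ 0.0013 -0.0013  0.1153] norm 0.11534309624317753 turn [ 0.11    0.3163 -0.1498]
```

View pics/c2.png

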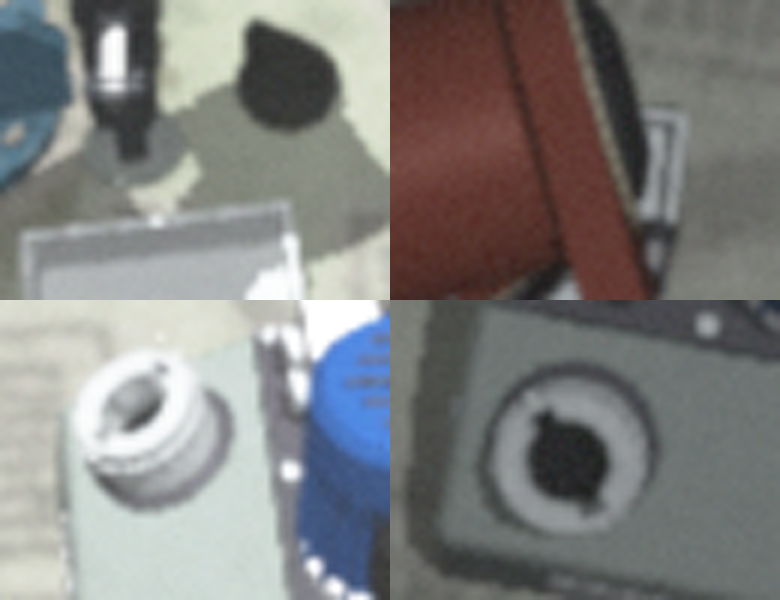

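The plug is held over the tray. The mouth is now open, with the gates visible in the top view near (325.5,179.7) and (333.3,194.2). I'm lowering the plug into the tray.

Request:
jog_arm(
  steps=[
    {"delta_rot":[0,0,0],"linear":[0,0,0.025],"grip":0.01},
    {"delta_rot":[0,0,0],"linear":[0,0,0.025],"grip":0.01},
    {"delta_rot":[0,0,0],"linear":[0,0,0.025],"grip":0.01},
    {"delta_rot":[0,0,0],"linear":[0,0,0.02],"grip":0.01},
    {"delta_rot":[0,0,0],"linear":[0,0,0.012],"grip":0.01},
    {"delta_rot":[0,0,0],"linear":[0,0,0.006],"grip":0.01},
    {"delta_rot":[0,0,0],"linear":[0,0,0.002],"grip":0.01},
    {"delta_rot":[0,0,0],"linear":[0,0,0],"grip":0.01},
  ],
)

```text
t: 8.5
tool_pos: [0.4728, 0.2409, 0.027]
tool_rot: [3.128, -0.279, -0.007]
contact_force: [0.5, -0.5, -0.5]
opening: 0.0179
grip_force: 39.5
```

Request:
jog_arm(
  steps=[
    {"delta_rot":[0,0,0],"linear":[0,0,0.002],"grip":0.01},
    {"delta_rot":[0,0,0],"linear":[0,0,0.002],"grip":0.01},
    {"delta_rot":[0,0,0],"linear":[0,0,0],"grip":0.01},
  ],
)

```text
t: 8.8
tool_pos: [0.4724, 0.2407, 0.0225]
tool_rot: [3.128, -0.28, -0.009]
contact_force: [-0.2, -0.2, -1.0]
opening: 0.0173
grip_force: 39.5
```

Request:
jog_arm(
  steps=[
    {"delta_rot":[0,0,0],"linear":[0,0,0.002],"grip":0.01},
    {"delta_rot":[0,0,0],"linear":[0,0,0],"grip":0.01},
    {"delta_rot":[0,0,0],"linear":[0,0,0],"grip":0.04},
    {"delta_rot":[0,0,0],"linear":[0,0,0],"grip":0.04},
    {"delta_rot":[0,0,0],"linear":[0,0,-0.01],"grip":0.04},
    {"delta_rot":[0,0,0],"linear":[0,0,-0.025],"grip":0.04},
    {"delta_rot":[0,0,0],"linear":[0,0,-0.035],"grip":0.06},
    {"delta_rot":[0,0,0],"linear":[0,0,-0.035],"grip":0.06},
    {"delta_rot":[0,0,0],"linear":[0,0,-0.035],"grip":0.06},
  ],
)

```text
t: 9.7
tool_pos: [0.4731, 0.2408, 0.1626]
tool_rot: [3.128, -0.279, -0.008]
contact_force: [0.7, 0.3, -0.9]
opening: 0.06
grip_force: 0.0
```

```bash
python3 - <<'E'
from h import *
from station import ctrl
s=ctrl.get_obs();print(s["tool_pos"],s["contact_force"],s["tool_rot"],s["q"])
def Rz(a): a=np.radians(a); return np.c_[[np.cos(a),np.sin(a),0],[np.sin(a),-np.cos(a),0],[0,0,-1]]
R0=Rot.from_rotvec(s["tool_rot"]).as_matrix()
tgt=np.array([.561,.373,.15]);go(tgt,R0);go(tgt,Rz(136))
E
```

```text
[0.4731 0.2408 0.1626] [ 0.7482  0.2952 -0.8831] [ 3.1282 -0.2795 -0.008 ] [ 0.3299 -0.1178  1.8962  0.0012  1.3682  2.0787]
shift tool [ 0.0632 -0.1457  0.0121] norm 0.15929071236792527 turn [0. 0. 0.]
shift tool [ 0.0632 -0.1457  0.0121] norm 0.15929071236792527 turn [  -0.3337    0.2141 -146.2103]
```

Request:
jog_arm(
  steps=[
    {"delta_rot":[0,0,0],"linear":[0.0158,-0.0364,0],"grip":0.06},
    {"delta_rot":[0,0,0],"linear":[0.0158,-0.0364,0],"grip":0.06},
    {"delta_rot":[0,0,0],"linear":[0.0158,-0.0364,0],"grip":0.06},
    {"delta_rot":[0,0,0],"linear":[0.0158,-0.0364,0],"grip":0.06},
    {"delta_rot":[0,0,-8.5],"linear":[0,0,0],"grip":0.06},
    {"delta_rot":[0,0,-8.5],"linear":[0,0,0],"grip":0.06},
    {"delta_rot":[0,0,-8.5],"linear":[0,0,0],"grip":0.06},
    {"delta_rot":[0,0,-8.5],"linear":[0,0,0],"grip":0.06},
    {"delta_rot":[0,0,-8.5],"linear":[0,0,0],"grip":0.06},
    {"delta_rot":[0,0,-8.5],"linear":[0,0,0],"grip":0.06},
  ],
)

```text
t: 10.7
tool_pos: [0.5612, 0.373, 0.1606]
tool_rot: [-2.94, -1.103, 0.008]
contact_force: [-0.2, 0.4, -0.7]
opening: 0.0599
grip_force: 0.0
```

Request:
jog_arm(
  steps=[
    {"delta_rot":[0,0,-8.5],"linear":[0,0,0],"grip":0.06},
    {"delta_rot":[0,0,-8.5],"linear":[0,0,0],"grip":0.06},
    {"delta_rot":[0,0,-8.5],"linear":[0,0,0],"grip":0.06},
    {"delta_rot":[0,0,-8.5],"linear":[0,0,0],"grip":0.06},
    {"delta_rot":[0,0,-8.5],"linear":[0,0,0],"grip":0.06},
    {"delta_rot":[0,0,-8.5],"linear":[0,0,0],"grip":0.06},
    {"delta_rot":[0,0,-8.5],"linear":[0,0,0],"grip":0.06},
    {"delta_rot":[0,0,-8.5],"linear":[0,0,0],"grip":0.06},
    {"delta_rot":[0,0,-8.5],"linear":[0,0,0],"grip":0.05},
    {"delta_rot":[0,0,-8.5],"linear":[0,0,0],"grip":0.05},
  ],
)

```text
t: 11.7
tool_pos: [0.5612, 0.3729, 0.1606]
tool_rot: [-1.421, -2.797, 0.004]
contact_force: [0.1, 1.1, 0.4]
opening: 0.0496
grip_force: 0.0
```

```bash
python3 - <<'E'
from h import *
from station import ctrl
D=snap("d3.pkl")
s=ctrl.get_obs();print(s["tool_pos"],s["tool_rot"],s["q"])
def Rz(a): a=np.radians(a); return np.c_[[np.cos(a),np.sin(a),0],[np.sin(a),-np.cos(a),0],[0,0,-1]]
go(np.array([.561,.373,.03]),Rz(136))
# mouth: dark blob
def blob(k,b,th):
    x0,y0,x1,y1=b;S=6
    g=cv2.resize(cv2.cvtColor(D[k][0],cv2.COLOR_RGB2GRAY)[y0:y1,x0:x1],None,fx=S,fy=S,interpolation=cv2.INTER_CUBIC)
    m=(g<th).astype(np.uint8);cs=cv2.findContours(m,0,1)[0]
    return g,cs,S
g,cs,S=blob("top",(316,172,344,202),75)
for c in cs:
    if cv2.contourArea(c)>1500:
        M=cv2.moments(c);print("blob",cv2.contourArea(c),M["m10"]/M["m00"]/S+316-.42,M["m01"]/M["m00"]/S+172-.42)
def crop(k,x,y,w,h,sc): return cv2.resize(D[k][0][y:y+h,x:x+w,::-1],(w*sc,h*sc),interpolation=cv2.INTER_CUBIC)
cv2.imwrite("pics/c3.png",np.vstack([np.hstack([crop("scene",335,180,30,25,13),crop("top",316,174,30,25,13)]),np.hstack([crop("scene",240,150,78,50,5),crop("top",240,225,78,50,5)])]))
E
```

```text
[0.5612 0.373  0.1606] [-1.4297 -2.7923  0.0044] [ 0.4753  0.2177  1.552   0.0021  1.3769 -0.1495]
shift tool [-0.0002  0.0004  0.1306] norm 0.13055159567969554 turn [ -0.2469  -0.1809 -10.2259]
blob 4995.5 329.18362659727086 186.31715232598228
```

View pics/c3.png

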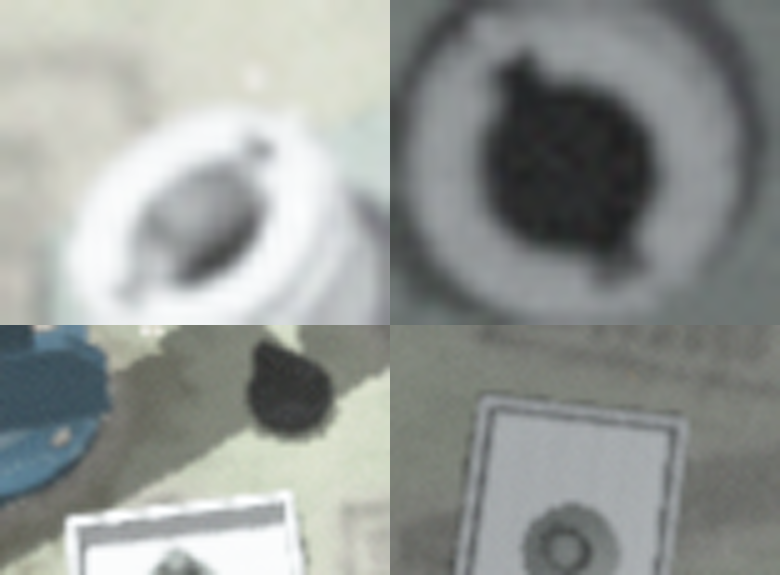

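The top view shows the plug standing upright in the tray. The gate tips are at top px (326,179) and (333.5,194.8), and at scene px (355.1,191.1) and (345,202.3). Next I cast these onto the rim plane.

```bash
python3 - <<'E'
from h import *
D=pickle.load(open("d3.pkl","rb"))
d=-.157
def onp(c,uv):
    o,v=rays(c,uv);return o+v*((d-o@n)/(v@n))[:,None]
for k,uv in dict(top=[(325.6,178.6),(333.1,194.3),(329.18,186.32)],scene=[(354.7,190.7),(344.6,201.9)]).items():
    w=onp(D[k][2],uv);u=np.c_[w@ex,w@ey];dd=u[0]-u[1]
    print(k,u,"mid",(u[0]+u[1])/2,"span",np.linalg.norm(dd),"ang",np.degrees(np.arctan2(dd[1],dd[0])))
print(tri(D,(354.7,190.7),(325.6,178.6)),tri(D,(344.6,201.9),(333.1,194.3)))
a,b=tri(D,(354.7,190.7),(325.6,178.6))[0],tri(D,(344.6,201.9),(333.1,194.3))[0];m=(a+b)/2;print(m@ex,m@ey,m@n,a-b)
# outer rim ellipse: rim top bright ring from depth
for k,(x0,y0,x1,y1) in dict(scene=(333,180,372,215),top=(312,168,347,206)).items():
    q=cloud(D,k)[y0:y1,x0:x1].reshape(-1,3);h=q@n+.193;kk=(h>.031)&(h<.041);u,v=q[kk]@ex,q[kk]@ey
    A=np.c_[2*u,2*v,np.ones(len(u))]
    print(k,kk.sum(),np.median(h[kk]),(u.min()+u.max())/2,(v.min()+v.max())/2,np.percentile(u,[2,98]),np.percentile(v,[2,98]))
# bar angle, more careful, top camera
c=D["top"]
E
```

```text
top [[0.6387 0.2416]
 [0.6061 0.2177]
 [0.6226 0.2301]] mid [0.6224 0.2296] span 0.04042537429121904 ang 36.26087203503867
scene [[0.638  0.2429]
 [0.6064 0.2176]] mid [0.6222 0.2303] span 0.04043409491342445 ang 38.7204657736724
(array([0.6749, 0.1239, 0.1403]), np.float64(0.00040583329673563945)) (array([0.6426, 0.1056, 0.1245]), np.float64(0.00034855150248127567))
0.6224918887731952 0.22960887878036018 -0.15628555319502052 [0.0323 0.0183 0.0158]
scene 191 0.034466053452378825 0.6204114632287667 0.22817556897256902 [0.5941 0.6473] [0.2009 0.254 ]
top 275 0.03657748883553186 0.6218499064459675 0.23109561419290958 [0.5966 0.6463] [0.2052 0.2569]
```

Request:
jog_arm(
  steps=[
    {"delta_rot":[0,0,-5],"linear":[0,0,0.02],"grip":0.05},
    {"delta_rot":[0,0,-5],"linear":[0,0,0.025],"grip":0.05},
    {"delta_rot":[0,0,0],"linear":[0,0,0.025],"grip":0.05},
    {"delta_rot":[0,0,0],"linear":[0,0,0.02],"grip":0.05},
    {"delta_rot":[0,0,0],"linear":[0,0,0.015],"grip":0.05},
    {"delta_rot":[0,0,0],"linear":[0,0,0.01],"grip":0.05},
    {"delta_rot":[0,0,0],"linear":[0,0,0.01],"grip":0.05},
    {"delta_rot":[0,0,0],"linear":[0,0,0],"grip":0.05},
  ],
)

```text
t: 12.6
tool_pos: [0.5598, 0.3724, 0.0335]
tool_rot: [-1.181, -2.904, 0.007]
contact_force: [-0.1, -0.2, -0.5]
opening: 0.0498
grip_force: 0.0
```

```bash
python3 - <<'E'
from h import *
from station import ctrl
D=snap("d4.pkl")
s=ctrl.get_obs();print(s["tool_pos"],s["tool_rot"],s["contact_force"])
def Rz(a): a=np.radians(a); return np.c_[[np.cos(a),np.sin(a),0],[np.sin(a),-np.cos(a),0],[0,0,-1]]
go(np.array([.5615,.3735,.0295]),Rz(136))
def crop(k,x,y,w,h,sc): return cv2.resize(D[k][0][y:y+h,x:x+w,::-1],(w*sc,h*sc),interpolation=cv2.INTER_CUBIC)
cv2.imwrite("pics/c4.png",np.hstack([crop("scene",270,130,50,50,8),crop("top",198,206,50,50,8)]))
E
```

```text
[0.5608 0.373  0.0353] [-1.181  -2.9061  0.0036] [-0.806   0.6022  0.6135]
shift tool [-0.0002  0.0009  0.0058] norm 0.0058667434082660605 turn [-0.2212 -0.1969 -0.2328]
```

View pics/c4.png

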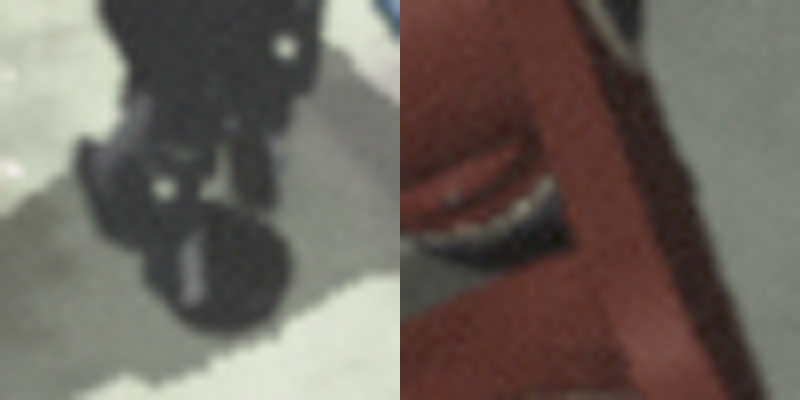

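In the scene view the fingers straddle the cap's bar: left finger near (283,155), right finger near (302,152), flange at (297,163). I'm lowering a little and gripping.

Request:
jog_arm(
  steps=[
    {"delta_rot":[0,0,0],"linear":[0,0.0005,0.0045],"grip":0.05},
    {"delta_rot":[0,0,0],"linear":[0,0,0],"grip":0.03},
    {"delta_rot":[0,0,0],"linear":[0,0,0],"grip":0.005},
    {"delta_rot":[0,0,0],"linear":[0,0,0],"grip":0.005},
    {"delta_rot":[0,0,0],"linear":[0,0,0],"grip":0.005},
    {"delta_rot":[0,0,0],"linear":[0,0,0],"grip":0.005},
  ],
  newtons=60,
)

```text
t: 13.3
tool_pos: [0.5609, 0.3733, 0.0305]
tool_rot: [-1.18, -2.906, 0.004]
contact_force: [-0.7, -0.5, 2.3]
opening: 0.0129
grip_force: 62.5
```

Request:
jog_arm(
  steps=[
    {"delta_rot":[0,0,0],"linear":[0,0,-0.01],"grip":0.005},
    {"delta_rot":[0,0,0],"linear":[0,0,-0.03],"grip":0.005},
    {"delta_rot":[0,0,0],"linear":[0,0,-0.04],"grip":0.005},
    {"delta_rot":[0,0,0],"linear":[0,0,-0.04],"grip":0.005},
    {"delta_rot":[0,0,0],"linear":[0,0,-0.04],"grip":0.005},
    {"delta_rot":[0,0,0],"linear":[0,0,-0.04],"grip":0.005},
    {"delta_rot":[0,0,0],"linear":[0,0,0],"grip":0.005},
  ],
)

```text
t: 14.0
tool_pos: [0.5649, 0.3749, 0.2396]
tool_rot: [1.181, 2.907, 0.012]
contact_force: [0.6, 0.3, -0.8]
opening: 0.0129
grip_force: 62.4
```

```bash
cat >> h.py <<'E'
rim=.6223*ex+.2298*ey-.1565*n
def Rn(th):
    th=np.radians(th);X=np.cos(th)*ex+np.sin(th)*ey;return np.c_[X,np.cross(-n,X),-n]
E
python3 - <<'E'
from h import *
from station import ctrl
s=ctrl.get_obs();print(s["tool_pos"],s["q"],s["opening"],s["contact_force"])
R0=Rot.from_rotvec(s["tool_rot"]).as_matrix()
print(rim);pre=rim+.09*n;go(pre,R0);go(pre,Rn(217.4))
E
```

```text
[0.5649 0.3749 0.2396] [ 0.4754  0.1653  1.4778  0.002   1.4903 -0.324 ] 0.012935402008779337 [ 0.601   0.3031 -0.773 ]
[0.6587 0.115  0.1321]
shift tool [-0.2157 -0.1432  0.0255] norm 0.2602010109650081 turn [0. 0. 0.]
shift tool [-0.2157 -0.1432  0.0255] norm 0.2602010109650081 turn [  1.2086 -27.3891 -70.2259]
```

Request:
jog_arm(
  steps=[
    {"delta_rot":[0,0,0],"linear":[-0.0308,-0.0205,0],"grip":0.005},
    {"delta_rot":[0,0,0],"linear":[-0.0308,-0.0205,0],"grip":0.005},
    {"delta_rot":[0,0,0],"linear":[-0.0308,-0.0205,0],"grip":0.005},
    {"delta_rot":[0,0,0],"linear":[-0.0308,-0.0205,0],"grip":0.005},
    {"delta_rot":[0,0,0],"linear":[-0.0308,-0.0205,0],"grip":0.005},
    {"delta_rot":[0,0,0],"linear":[-0.0308,-0.0205,0],"grip":0.005},
    {"delta_rot":[0,0,0],"linear":[-0.0308,-0.0205,0],"grip":0.005},
    {"delta_rot":[0.13,-3.04,-7.8],"linear":[0,0,0],"grip":0.005},
    {"delta_rot":[0.13,-3.04,-7.8],"linear":[0,0,0],"grip":0.005},
    {"delta_rot":[0.13,-3.04,-7.8],"linear":[0,0,0],"grip":0.005},
  ],
)

```text
t: 15.0
tool_pos: [0.6159, 0.1194, 0.2288]
tool_rot: [0.534, 2.954, -0.104]
contact_force: [-0.2, 1.0, -1.4]
opening: 0.0132
grip_force: 62.2
```

Request:
jog_arm(
  steps=[
    {"delta_rot":[0.13,-3.04,-7.8],"linear":[0,0,0],"grip":0.005},
    {"delta_rot":[0.13,-3.04,-7.8],"linear":[0,0,0],"grip":0.005},
    {"delta_rot":[0.13,-3.04,-7.8],"linear":[0,0,0],"grip":0.005},
    {"delta_rot":[0.13,-3.04,-7.8],"linear":[0,0,0],"grip":0.005},
    {"delta_rot":[0.13,-3.04,-7.8],"linear":[0,0,0],"grip":0.005},
    {"delta_rot":[0.13,-3.04,-7.8],"linear":[0,0,0],"grip":0.005},
    {"delta_rot":[0,0,0],"linear":[0,0,0],"grip":0.005},
    {"delta_rot":[0,0,0],"linear":[0,0,0],"grip":0.005},
  ],
)

```text
t: 15.8
tool_pos: [0.6157, 0.1199, 0.2291]
tool_rot: [-0.64, 2.655, -0.257]
contact_force: [0.2, 0.4, -1.2]
opening: 0.0128
grip_force: 62.2
```

```bash
python3 - <<'E'
from h import *
from station import ctrl
D=snap("d5.pkl")
s=ctrl.get_obs();print(s["tool_pos"],s["q"],s["opening"],s["contact_force"])
go(rim+.055*n,Rn(217.4))
p=s["tool_pos"]; print("tcp u,v,h",p@ex,p@ey,p@n+.1565)
for k in D: print(k,proj(D[k][2],[p,p-.031*n,rim+.05*n,rim]))
def crop(k,x,y,w,h,sc): return cv2.resize(D[k][0][y:y+h,x:x+w,::-1],(w*sc,h*sc),interpolation=cv2.INTER_CUBIC)
cv2.imwrite("pics/c5.png",np.hstack([crop("scene",315,150,50,60,8),crop("top",300,165,50,60,8)]))
E
```

```text
[0.6165 0.1201 0.2299] [ 0.1362 -0.1839  1.8858 -0.1635  1.0256 -1.8532] 0.01262437764092894 [ 0.7389 -0.4759 -1.9228]
shift tool [0.0015 0.0047 0.0516] norm 0.05179051846338665 turn [ 0.0876 -0.8276  0.0632]
tcp u,v,h 0.6270209470827054 0.2273546092802735 0.10651689553512098
scene [[333.448  172.3534]
 [338.8714 179.654 ]
 [341.4688 185.373 ]
 [349.6257 196.3024]]
top [[326.9353 195.0396]
 [328.118  191.8231]
 [327.5343 191.1645]
 [329.2758 186.5338]]
```

View pics/c5.png

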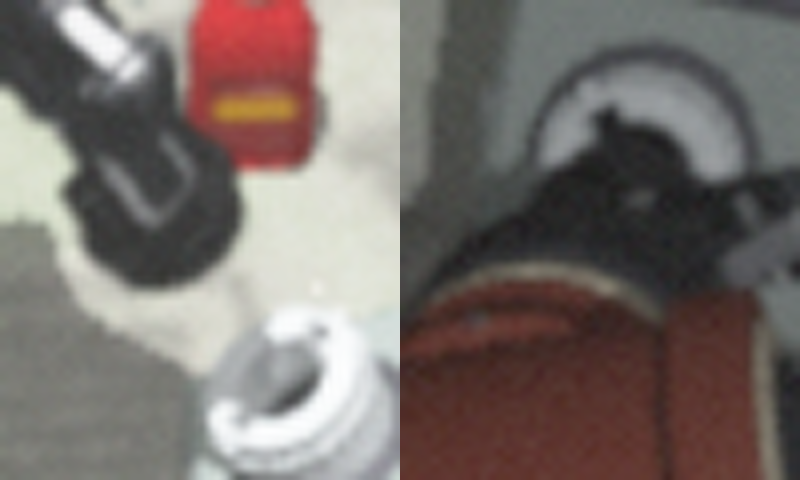

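The scene view shows the cap held, flange spanning columns 323–345 with its bottom row at about 186, above the neck mouth at (349,196). I'll check the cap centre against the tool axis by comparing flange extents.

```bash
python3 - <<'E'
from h import *
from station import ctrl
D=pickle.load(open("d5.pkl","rb"));s=ctrl.get_obs()
R=Rot.from_rotvec(s["tool_rot"]).as_matrix();p=s["tool_pos"]
a=np.linspace(0,2*np.pi,200)
def ext(dx,dy):
    o=[]
    for h in(.0045,.0105):
        o.append(p+np.c_[.0275*np.cos(a)+dx,.0275*np.sin(a)+dy,0*a+h]@R.T)
    q=proj(D["scene"][2],np.vstack(o));return np.array([q[:,0].min(),q[:,0].max(),q[:,1].max()])
im=D["scene"][0].max(2).astype(float)
def cross(line,th=110): # sub-pixel threshold crossings
    return [i+(line[i]-th)/(line[i]-line[i+1]) for i in range(len(line)-1) if (line[i]-th)*(line[i+1]-th)<0]
L=min(min(cross(im[r,315:335]) or[99])+315 for r in range(170,182))
Rr=max((cross(im[r,338:352]) or[0])[0]+338 for r in range(172,182))
B=max((cross(im[176:195,c]) or[0])[0]+176 for c in range(329,341))
obs=np.array([L,Rr,B]);e0=ext(0,0);print("obs",obs,"pred",e0)
J=np.c_[(ext(.005,0)-e0)/.005,(ext(0,.005)-e0)/.005]
print(J,np.linalg.lstsq(J,obs-e0,rcond=None)[0])
go(rim+.03*n,Rn(217.4))
E
```

```text
obs [322.7647 344.4722 185.4177] pred [324.2982 345.3125 183.8328]
[[-274.2556 -230.3745]
 [-274.7393 -244.9063]
 [ 287.744  -158.3512]] [ 0.0051 -0.0009]
shift tool [0.0012 0.0047 0.0765] norm 0.0767013857727645 turn [ 0.0876 -0.8276  0.0632]
```

Request:
jog_arm(
  steps=[
    {"delta_rot":[0.1,-0.8,0],"linear":[-0.0033,0.0047,0],"grip":0.005},
    {"delta_rot":[0,0,0],"linear":[0,0,0.015],"grip":0.005},
    {"delta_rot":[0,0,0],"linear":[0,0,0.02],"grip":0.005},
    {"delta_rot":[0,0,0],"linear":[0,0,0.018],"grip":0.005},
    {"delta_rot":[0,0,0],"linear":[0,0,0.008],"grip":0.005},
    {"delta_rot":[0,0,0],"linear":[0,0,0],"grip":0.005},
    {"delta_rot":[0,0,0],"linear":[0,0,0],"grip":0.005},
  ],
)

```text
t: 16.6
tool_pos: [0.6437, 0.1211, 0.1751]
tool_rot: [-0.642, 2.638, -0.254]
contact_force: [-0.3, -0.3, -0.9]
opening: 0.0129
grip_force: 62.2
```

```bash
cat > m.py <<'E'
from h import *
from station import ctrl
im=0;P=[];RV=[]
for _ in range(4):
    a=ctrl.get_image("scene")[0];im=im+a.max(2)/4.;s=ctrl.get_obs();P.append(s["tool_pos"]);RV.append(s["tool_rot"])
c=ctrl.camera_info("scene")
p=np.mean(P,0);R=Rot.from_rotvec(np.mean(RV,0)).as_matrix();print("p sd",np.std(P,0),"force",s["contact_force"],s["opening"])
print("tcp du dv h (mm)",((p-rim)@ex)*1e3,((p-rim)@ey)*1e3,((p-rim)@n)*1e3);go(rim+.04*n,Rn(217.4))
a_=np.linspace(0,2*np.pi,200)
def ext(dx,dy):
    q=proj(c,np.vstack([p+np.c_[.0275*np.cos(a_)+dx,.0275*np.sin(a_)+dy,0*a_+h]@R.T for h in(.0045,.0105)]))
    return q
q=ext(0,0);print("pred box",q.min(0),q.max(0));print("rim px",proj(c,[rim]))
cv2.imwrite("pics/%s.png"%__import__("sys").argv[1],cv2.resize(a[150:215,315:380,::-1],None,fx=8,fy=8,interpolation=cv2.INTER_CUBIC));np.save("im.npy",im)
E
python3 m.py c6
```

```text
p sd [0.     0.     0.0002] force [ 0.6654  0.8255 -1.2448] 0.012797971708039488
tcp du dv h (mm) 5.3792929077631735 3.519306635297082 46.522505646629014
shift tool [0.0065 0.0005 0.0067] norm 0.00931516051128755 turn [-0.0598  0.1339  0.1632]
pred box [335.0058 176.7788] [355.2931 195.5942]
rim px [[349.6257 196.3024]]
```

View pics/c6.png

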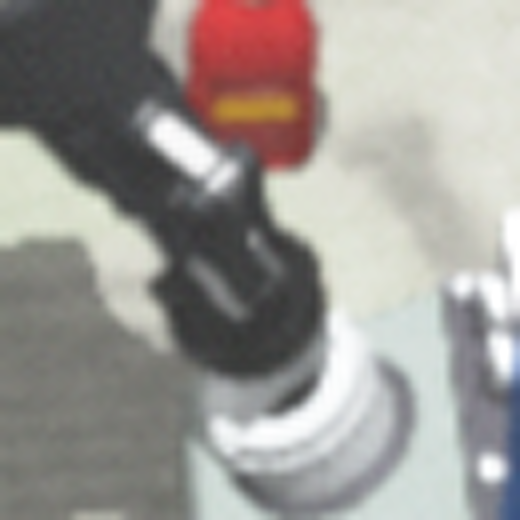

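The flange now spans scene columns 334.6–355.2 with its bottom at 196.4, almost as predicted, so the cap is nearly centred in the grip. The tool itself is 6 mm off along its x. I'll correct that and measure again.

Request:
jog_arm(
  steps=[
    {"delta_rot":[0,0.1,0.1],"linear":[0.003,0.0005,0],"grip":0.005},
    {"delta_rot":[0,0,0],"linear":[0.0028,0,0],"grip":0.005},
    {"delta_rot":[0,0,0],"linear":[0,0,0],"grip":0.005},
    {"delta_rot":[0,0,0],"linear":[0,0,0],"grip":0.005},
  ],
)

```text
t: 17.2
tool_pos: [0.6385, 0.1186, 0.1729]
tool_rot: [-0.64, 2.64, -0.254]
contact_force: [0.6, -0.4, -1.8]
opening: 0.0128
grip_force: 62.2
```

```bash
cat >> m.py <<'E'
def cross(l,th=110): return [i+(l[i]-th)/(l[i]-l[i+1]) for i in range(len(l)-1) if (l[i]-th)*(l[i+1]-th)<0]
b0,b1=q.min(0),q.max(0);r0,r1=int(b1[1])-14,int(b1[1])-5
def rng(k): return range(k-4,k+5)
xl,xr,yb=int(b0[0]),int(b1[0]),int(b1[1])
L=min((cross(im[r,xl-6:xl+6])or[99])[-1]+xl-6 for r in range(r0,r1))
Rr=max((cross(im[r,xr-6:xr+6])or[-99])[0]+xr-6 for r in range(r0,r1))
B=max((cross(im[yb-6:yb+6,k])or[-99])[0]+yb-6 for k in range(xl+5,xr-5))
print("obs L R B",L,Rr,B)
e=lambda a,b:(lambda z:np.array([z[:,0].min()+z[:,0].max(),2*z[:,1].max()])/2)(ext(a,b))
J=np.c_[(e(.005,0)-e(0,0))/.005,(e(0,.005)-e(0,0))/.005]
print("cap offset in tool xy",np.linalg.solve(J,np.array([(L+Rr)/2,B-.3])-e(0,0)))
E
python3 m.py c7
```

```text
p sd [0.0001 0.     0.    ] force [ 0.6391  0.6475 -1.8589] 0.013198855662138732
tcp du dv h (mm) -0.4436017361693599 0.13471660052536574 45.669208036810595
shift tool [-0.0002 -0.0004  0.0056] norm 0.005665068439666041 turn [-0.0209 -0.0699  0.0752]
pred box [333.1966 178.7031] [353.4798 197.5205]
rim px [[349.6257 196.3024]]
obs L R B 331.859437751004 353.2830188679245 198.9655172413793
cap offset in tool xy [ 0.0036 -0.0008]
```

Request:
jog_arm(
  steps=[
    {"delta_rot":[0,0,0],"linear":[0,0,0.005],"grip":0.005},
    {"delta_rot":[0,0,0],"linear":[0,0,0.005],"grip":0.005},
    {"delta_rot":[0,0,0],"linear":[0,0,0.005],"grip":0.005},
    {"delta_rot":[0,0,0],"linear":[0,0,0.002],"grip":0.005},
    {"delta_rot":[0,0,0],"linear":[0,0,0],"grip":0.005},
  ],
)

```text
t: 17.9
tool_pos: [0.6458, 0.1173, 0.1568]
tool_rot: [-0.64, 2.641, -0.254]
contact_force: [0.5, 1.0, -1.0]
opening: 0.013
grip_force: 62.2
```

Request:
jog_arm(
  steps=[
    {"delta_rot":[0,0,0],"linear":[0,0,0.002],"grip":0.005},
    {"delta_rot":[0,0,0],"linear":[0,0,0.001],"grip":0.005},
    {"delta_rot":[0,0,0],"linear":[0,0,0],"grip":0.005},
    {"delta_rot":[0,0,0],"linear":[0,0,0],"grip":0.005},
  ],
)

```text
t: 18.3
tool_pos: [0.6472, 0.1172, 0.155]
tool_rot: [-0.64, 2.64, -0.254]
contact_force: [0.6, 0.2, -2.3]
opening: 0.0132
grip_force: 62.2
```

```bash
cat > st.py <<'E'
from h import *
from station import ctrl
s=ctrl.get_obs();R=Rot.from_rotvec(s["tool_rot"]).as_matrix();p=s["tool_pos"];f=s["contact_force"]
X=R[:,0]
print("t",s["t"],"tcp du dv h mm",[round(float((p-rim)@a)*1e3,1) for a in(ex,ey,n)],"F tool",R.T@f,"T tool",R.T@s["wrist_torque"],"open",s["opening"],"theta",np.degrees(np.arctan2(X@ey,X@ex))%360,"lean",R.T@-n)
print("q6",s["q"])
E
python3 st.py
```

```text
t 18.3 tcp du dv h mm [-0.4, 0.1, 25.7] F tool [0.2014 0.5887 2.3222] T tool [-0.1907  0.2295 -0.0263] open 0.01323918021612485 theta 217.4726432060928 lean [-0.0012  0.0004  1.    ]
q6 [ 0.1216 -0.0498  1.8952 -0.1714  0.8683 -1.8425]
```

The stem nose is in with no side force. I'm continuing.

Request:
jog_arm(
  steps=[
    {"delta_rot":[0,0,0],"linear":[0,0,0.002],"grip":0.005},
    {"delta_rot":[0,0,0],"linear":[0,0,0.001],"grip":0.005},
    {"delta_rot":[0,0,0],"linear":[0,0,0],"grip":0.005},
    {"delta_rot":[0,0,0],"linear":[0,0,0],"grip":0.005},
  ],
)

```text
t: 18.7
tool_pos: [0.6485, 0.1169, 0.1522]
tool_rot: [-0.64, 2.64, -0.254]
contact_force: [-0.0, 0.6, -1.8]
opening: 0.0131
grip_force: 62.2
```

```bash
python3 st.py
```

```text
t 18.7 tcp du dv h mm [-0.5, 0.1, 22.6] F tool [0.3277 1.0012 1.5337] T tool [-0.1847  0.2872 -0.0097] open 0.013124546570651874 theta 217.47453654044045 lean [-0.0015  0.0003  1.    ]
q6 [ 0.1208 -0.0437  1.8944 -0.1718  0.8633 -1.8423]
```

Request:
jog_arm(
  steps=[
    {"delta_rot":[0,0,0],"linear":[0,0,0.001],"grip":0.005},
    {"delta_rot":[0,0,0],"linear":[0,0,0.001],"grip":0.005},
    {"delta_rot":[0,0,0],"linear":[0,0,0.001],"grip":0.005},
    {"delta_rot":[0,0,0],"linear":[0,0,0.001],"grip":0.005},
    {"delta_rot":[0,0,0],"linear":[0,0,0],"grip":0.005},
    {"delta_rot":[0,0,0],"linear":[0,0,0],"grip":0.005},
  ],
)

```text
t: 19.3
tool_pos: [0.6503, 0.1167, 0.149]
tool_rot: [-0.64, 2.64, -0.254]
contact_force: [-4.1, 0.3, 3.3]
opening: 0.0132
grip_force: 63.1
```

```bash
python3 st.py
```

```text
t 19.3 tcp du dv h mm [-0.3, 0.2, 18.9] F tool [ 1.9779  1.0256 -4.7901] T tool [-0.3171  0.5717  0.0372] open 0.013228833533725642 theta 217.47132360200558 lean [-0.001   0.0004  1.    ]
q6 [ 0.12   -0.0362  1.8929 -0.1722  0.8568 -1.842 ]
```

Request:
jog_arm(
  steps=[
    {"delta_rot":[0,0,0],"linear":[0,0,0.001],"grip":0.005},
    {"delta_rot":[0,0,0],"linear":[0,0,0.001],"grip":0.005},
    {"delta_rot":[0,0,0],"linear":[0,0,0.0007],"grip":0.005},
    {"delta_rot":[0,0,0],"linear":[0,0,0],"grip":0.005},
    {"delta_rot":[0,0,0],"linear":[0,0,0],"grip":0.005},
  ],
)

```text
t: 19.8
tool_pos: [0.6515, 0.1165, 0.1466]
tool_rot: [-0.64, 2.64, -0.254]
contact_force: [-5.8, 0.4, 5.8]
opening: 0.0128
grip_force: 63.5
```

```bash
python3 st.py
```

```text
t 19.8 tcp du dv h mm [-0.3, 0.2, 16.3] F tool [ 2.474   1.1428 -7.7406] T tool [-0.3541  0.7275 -0.0052] open 0.012830117641958613 theta 217.47225244403785 lean [-0.0012  0.0004  1.    ]
q6 [ 0.1193 -0.0309  1.892  -0.1725  0.8526 -1.8418]
```

Request:
jog_arm(
  steps=[
    {"delta_rot":[0,0,3],"linear":[0,0,0],"grip":0.005},
    {"delta_rot":[0,0,4],"linear":[0,0,0],"grip":0.005},
    {"delta_rot":[0,0,4],"linear":[0,0,0],"grip":0.005},
    {"delta_rot":[0,0,4],"linear":[0,0,0],"grip":0.005},
    {"delta_rot":[0,0,0],"linear":[0,0,0],"grip":0.005},
  ],
)

```text
t: 20.3
tool_pos: [0.6524, 0.1164, 0.1478]
tool_rot: [-0.287, 2.684, -0.176]
contact_force: [-3.8, -0.3, 5.4]
opening: 0.0125
grip_force: 63.4
```

```bash
python3 st.py
```

```text
t 20.3 tcp du dv h mm [1.1, 0.3, 16.9] F tool [ 1.2038 -0.5714 -6.4591] T tool [-0.0169  0.6235  0.0767] open 0.012515689068525153 theta 202.39799288354007 lean [0.0016 0.0012 1.    ]
q6 [ 0.1192 -0.0313  1.8909 -0.1729  0.8512 -1.5787]
```

Request:
jog_arm(
  steps=[
    {"delta_rot":[0,0,5],"linear":[0,0,0.0005],"grip":0.005},
    {"delta_rot":[0,0,6],"linear":[0,0,0],"grip":0.005},
    {"delta_rot":[0,0,6],"linear":[0,0,0],"grip":0.005},
    {"delta_rot":[0,0,6],"linear":[0,0,0],"grip":0.005},
    {"delta_rot":[0,0,6],"linear":[0,0,0],"grip":0.005},
    {"delta_rot":[0,0,6],"linear":[0,0,0],"grip":0.005},
    {"delta_rot":[0,0,6],"linear":[0,0,0],"grip":0.005},
    {"delta_rot":[0,0,6],"linear":[0,0,0],"grip":0.005},
    {"delta_rot":[0,0,6],"linear":[0,0,0],"grip":0.005},
    {"delta_rot":[0,0,0],"linear":[0,0,0],"grip":0.005},
  ],
)

```text
t: 21.3
tool_pos: [0.6527, 0.1164, 0.1474]
tool_rot: [0.939, 2.522, 0.11]
contact_force: [-4.7, -0.3, 6.4]
opening: 0.0128
grip_force: 63.5
```

```bash
python3 st.py
```

```text
t 21.3 tcp du dv h mm [1.2, 0.4, 16.4] F tool [ 0.5241 -1.6714 -7.7894] T tool [0.3825 0.4105 0.1019] open 0.012825635006535099 theta 149.35660778750153 lean [ 0.002  -0.0008  1.    ]
q6 [ 0.119  -0.0303  1.8906 -0.1728  0.8504 -0.6531]
```

Request:
jog_arm(
  steps=[
    {"delta_rot":[0,0,4],"linear":[0,0,0],"grip":0.005},
    {"delta_rot":[0,0,4],"linear":[0,0,0],"grip":0.005},
    {"delta_rot":[0,0,3],"linear":[0,0,0],"grip":0.005},
    {"delta_rot":[0,0,0],"linear":[0,0,0],"grip":0.005},
  ],
)

```text
t: 21.7
tool_pos: [0.6524, 0.1162, 0.1472]
tool_rot: [1.178, 2.427, 0.168]
contact_force: [-5.0, -0.9, 6.3]
opening: 0.0127
grip_force: 63.6
```

```bash
python3 st.py
```

```text
t 21.7 tcp du dv h mm [0.9, 0.1, 16.3] F tool [-0.0904 -2.303  -7.7743] T tool [ 0.6457  0.3656 -0.0318] open 0.012650907712543766 theta 138.429532375723 lean [ 0.0017 -0.0001  1.    ]
q6 [ 0.1189 -0.0303  1.8908 -0.1732  0.8511 -0.4622]
```

Request:
jog_arm(
  steps=[
    {"delta_rot":[0,0,1.5],"linear":[0,0,0],"grip":0.005},
    {"delta_rot":[0,0,1.5],"linear":[0,0,0],"grip":0.005},
    {"delta_rot":[0,0,0],"linear":[0,0,0],"grip":0.005},
  ],
)

```text
t: 22.0
tool_pos: [0.6521, 0.1159, 0.147]
tool_rot: [1.241, 2.399, 0.181]
contact_force: [-7.3, -1.0, 6.7]
opening: 0.0127
grip_force: 63.8
```

```bash
python3 st.py
```

```text
t 22.0 tcp du dv h mm [0.5, -0.2, 16.3] F tool [ 0.749  -3.9685 -9.1039] T tool [ 0.9148  0.3931 -0.2745] open 0.012705006990957713 theta 135.52142338600018 lean [0.0017 0.0012 1.    ]
q6 [ 0.1189 -0.0305  1.8911 -0.174   0.8522 -0.4109]
```

Request:
jog_arm(
  steps=[
    {"delta_rot":[0,0,1.5],"linear":[0,0,0],"grip":0.005},
    {"delta_rot":[0,0,0],"linear":[0,0,0],"grip":0.005},
  ],
)

```text
t: 22.2
tool_pos: [0.6521, 0.1159, 0.1471]
tool_rot: [1.271, 2.384, 0.188]
contact_force: [-8.1, -1.7, 7.0]
opening: 0.013
grip_force: 64.2
```

```bash
python3 st.py
```

```text
t 22.2 tcp du dv h mm [0.5, -0.3, 16.4] F tool [ 0.4388 -4.905  -9.6518] T tool [ 0.9003  0.3029 -0.6121] open 0.01300951844989212 theta 134.10754292664896 lean [0.0021 0.0012 1.    ]
q6 [ 0.119  -0.0306  1.8912 -0.1745  0.8522 -0.3858]
```

At the stop: the torque has risen to 0.6 N m. I'm backing off to the notch centre, letting it rise, then releasing.

Request:
jog_arm(
  steps=[
    {"delta_rot":[0,0,-2],"linear":[0,0,0],"grip":0.005},
    {"delta_rot":[0,0,-1],"linear":[0,0,-0.001],"grip":0.005},
    {"delta_rot":[0,0,0],"linear":[0,0,-0.0015],"grip":0.005},
    {"delta_rot":[0,0,0],"linear":[0,0,-0.0015],"grip":0.005},
    {"delta_rot":[0,0,0],"linear":[0,0,0],"grip":0.005},
    {"delta_rot":[0,0,0],"linear":[0,0,0],"grip":0.005},
  ],
)

```text
t: 22.8
tool_pos: [0.6504, 0.1164, 0.1501]
tool_rot: [1.21, 2.414, 0.175]
contact_force: [-2.2, -3.2, 4.1]
opening: 0.0129
grip_force: 63.0
```

```bash
python3 st.py
```

```text
t 22.8 tcp du dv h mm [0.4, -0.1, 19.8] F tool [-2.7041 -2.2956 -4.4029] T tool [ 0.4382 -0.2786 -0.078 ] open 0.012860453849971152 theta 136.97087080797337 lean [0.0014 0.0006 1.    ]
q6 [ 0.1197 -0.0378  1.8927 -0.1729  0.8575 -0.4369]
```

Request:
jog_arm(
  steps=[
    {"delta_rot":[0,0,0],"linear":[0,0,0],"grip":0.04},
    {"delta_rot":[0,0,0],"linear":[0,0,0],"grip":0.05},
    {"delta_rot":[0,0,0],"linear":[0,0,0],"grip":0.05},
    {"delta_rot":[0,0,0],"linear":[0,0,-0.01],"grip":0.05},
    {"delta_rot":[0,0,0],"linear":[0,0,-0.025],"grip":0.05},
    {"delta_rot":[0,0,0],"linear":[0,0,-0.035],"grip":0.05},
    {"delta_rot":[0,0,0],"linear":[0,0,-0.04],"grip":0.05},
    {"delta_rot":[0,0,0],"linear":[0,0,-0.04],"grip":0.05},
    {"delta_rot":[0,0,0],"linear":[0,0,-0.04],"grip":0.05},
    {"delta_rot":[0,0,0],"linear":[0,0,-0.04],"grip":0.05},
  ],
)

```text
t: 23.8
tool_pos: [0.5496, 0.135, 0.3582]
tool_rot: [1.21, 2.415, 0.176]
contact_force: [0.9, 0.5, 0.8]
opening: 0.0501
grip_force: 0.0
```

```bash
python3 - <<'E'
from h import *
from station import ctrl
s=ctrl.get_obs();print(s["tool_pos"])
D=snap("d8.pkl")
for k,(x0,y0,x1,y1) in dict(scene=(333,175,372,215),top=(312,165,347,206)).items():
    q=cloud(D,k)[y0:y1,x0:x1].reshape(-1,3)-rim;h=q@n;u,v=q@ex,q@ey;r=np.hypot(u,v)
    b=(h>.022)&(h<.06)&(r<.035);f=(r>.012)&(r<.026)&(h>.005)&(h<.022)
    C=np.cov(u[b],v[b]);w,V=np.linalg.eigh(C)
    print(k,"bar n",b.sum(),"top h",np.percentile(h[b],[50,95]) ,"ang",np.degrees(np.arctan2(V[1,1],V[0,1]))%180,np.sqrt(12*w),"flange h",np.median(h[f]),f.sum(),u[b].mean(),v[b].mean())
def crop(k,x,y,w,h,sc): return cv2.resize(D[k][0][y:y+h,x:x+w,::-1],(w*sc,h*sc),interpolation=cv2.INTER_CUBIC)
cv2.imwrite("pics/c8.png",np.hstack([crop("scene",250,130,130,110,3),crop("top",230,160,130,130,3)[:330]]))
E
```

```text
[0.5496 0.135  0.3582]
scene bar n 121 top h [0.0392 0.0446] ang 139.57301754613698 [0.0152 0.0492] flange h 0.01432342538986319 129 0.0011099631281767679 -0.006724338488500613
top bar n 150 top h [0.0422 0.0458] ang 133.72072492904738 [0.015  0.0467] flange h 0.015124644480012765 236 0.0017614244394676575 0.0009848957162892113
```

View pics/c8.png

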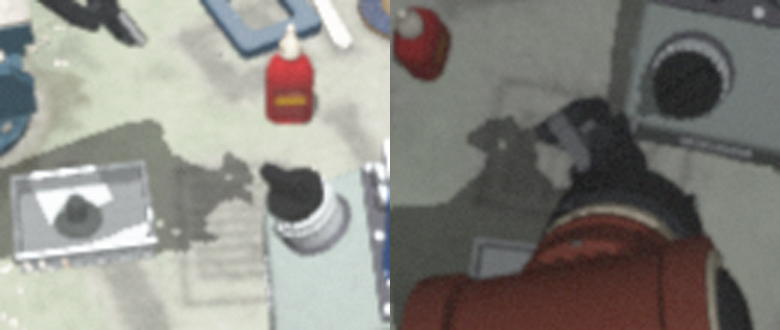

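The pictures show the cap seated on the neck: flange top 15 mm above the rim, as expected when locked, with the bar at about 137°, the lock direction. The plug stands in the tray at scene px (276,202), and the bystanders are where they were.

```bash
python3 -c "
from station import ctrl
print(ctrl.finish_job())"
```

```text
the job is handed in; nothing more can be done
None
```

The job is handed in at about 24 s: the transit plug stands in the parts tray, and the filler cap was pushed in, turned clockwise to its stop and measures as locked in the neck after release.

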